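# Clamp down the terrine press with the ratchet wrench

### The job

Take the ratchet wrench from the wooden board, set its ring over the pin crown on top of the terrine press, and swing the handle back and forth, tightening clockwise and letting it slip on each return, until the red plate is pressed fully down on the lid of the mould. Then lift the wrench off and lay it flat on the wooden board again. Turn the crown with the wrench only, not with the gripper, and do not move the press's neighbours: the mug, the pepper mill, the orange-lidded jar and the tin.

Things in the scene. Friction and masses are not known exactly. Their poses are not given: they have to be found in the camera images.
- wrench: loose steel ratchet ring wrench with blue handle, 0.28 kg, 200 mm long, lying flat, same way up as in use. Ring: outer diameter 88, bore 72, height 24. Origin: ring's axis at its underside; z up; handle along -x, a straight bar 20 wide (y), 14 thick (z 7 to 21), x = -60 to -140; a round black foot (diameter 22) at x = -145 keeps it level. Seen from above it drives clockwise (yaw decreasing)
- wrench_eye (a point): point on the wrench: centre of the ring's underside (the wrench body's origin)
- wrench_pawl (a point): spring pawl inside the wrench's bore, 14 to 21 mm over the underside, reaching in to radius 23 mm. It pushes a pin when the wrench swings clockwise from above, and slips over the pins anticlockwise with little force (about 2 N at the pawl). It yields sideways, so ring and crown need no angular alignment when the ring is lowered
- wrench_grip (a point): point on the wrench: middle of the handle, x = -100 mm and z = 14 mm in the wrench's frame, 20 mm wide across y, near the centre of mass: the place to grasp from above and hold throughout
- press: fixed terrine press, base 130 (x) by 220 (y) mm, 172 high, front towards -x; a white mould with steel lid stands in it. Origin: centre of the base's underside. Cross-beam along y, 52 wide, top at z = 120; its pillars at y = +92 and -92 rise to z = 172, so the handle of a seated wrench, pointing to the front, can swing, fingers and all, about 50 degrees to either side of the press's -x axis
- press_seat (a point): point on the crown's axis at the top of the cross-beam, z = 120 mm over the press's origin. With the wrench seated, wrench_eye is here and the ring rests on the beam. A fixed round collar (diameter 68, 5 high, tapering above to diameter 60 at 9.5) guides the ring's bore with 2 mm play all round
- screw: turning crown of the press, origin at press_seat: 12 upright greased pins of diameter 7 with pointed tops, on a circle of radius 26 mm, tops 28 mm over the beam, so a pin every 30 degrees (up to 30 degrees of a stroke may be idle). Clockwise from above lowers the plate, 24 mm a turn, against about 0.2 N m of friction; it stays where it is left. 130 to 185 degrees are still to turn
- screw_top (a point): top of the crown's brass hub, with a red dash, 31 mm over the beam. The crown comes to a hard stop when the plate is down
- plate (a joint): descent of the red pressing plate (86 x 124 x 10 mm) under the beam, in m: 0 is fully up, 0.0146 is pressed on the mould's lid. It starts between 0.002 and 0.006
- board: fixed light wooden board, 250 (x) by 125 (y) by 12 mm high; origin at the centre of its underside. The wrench starts on it and belongs on it at the end
- mug: loose green and white mug, 78 mm wide, 101 high, a bystander; origin under its centre
- pepper_mill: loose dark wooden pepper mill, 58 mm diameter, 170 high, a bystander; origin under its centre
- orange_jar: loose clear jar with orange lid, 62 mm diameter, 110 high, a bystander; origin under its centre
- tin: loose food tin, 75 mm diameter, 58 high, a bystander; origin under its centre
Not all that is in view belongs to the job. Leave any yellow look-alike of the wrench alone.

How it is judged:
On the way, in this order (a step that is already met when the one before it is completed fails the run):
1. the wrench's ring is seated over the crown, down on the beam (horizontal distance between wrench_eye and press_seat below 0.006 m and z of wrench_eye in the frame of press_seat below 0.008 m and value of joint plate below 0.009 m), for 0.1 s.
2. the plate is down on the lid, with the wrench still on the crown (value of joint plate above 0.0131 m and horizontal distance between wrench_eye and press_seat below 0.008 m), for 0.1 s.
At the end, for the whole second after the job is handed in: The plate stands at 13.1 mm descent or more (within 1.5 mm of fully down); the wrench lies released, flat (within 0.1 rad, underside within 5 mm of the board's top) and at rest with the middle of its handle over the board (value of joint plate above 0.0131 m and z of wrench_eye in the frame of board below 0.017 m and angle between wrench's own z axis and vertical below 0.1 rad and x of wrench_grip in the frame of board between -0.115 and 0.115 m and y of wrench_grip in the frame of board between -0.06 and 0.06 m and z of wrench_grip in the frame of board above 0.02 m and linear speed of wrench below 0.02 m/s); the robot touches nothing.
It fails at once if the gripper turns or pushes the crown itself (contact force between the fingers and screw above 2 N).
It fails at once if the mug is moved (distance of mug from where it was at the start of the episode above 0.03 m).
It fails at once if the pepper mill is moved (distance of pepper_mill from where it was at the start of the episode above 0.03 m).
It fails at once if the orange-lidded jar is moved (distance of orange_jar from where it was at the start of the episode above 0.03 m).
It fails at once if the tin is moved (distance of tin from where it was at the start of the episode above 0.03 m).
It also fails if it takes over 72 s, if anything falls off the work surface, if the arm or the gripper's body presses on something with over 40 N, if the wrist force passes 120 N, or if a joint passes its speed limit or range.

### The arm

A 6-joint arm with a two-finger parallel gripper is mounted at the origin on a cart in front of the work surface, level with it; the furniture and walls round the work are solid. World frame = base frame: x ahead of the robot, y to its left, z up, the work surface at z = 0. Lengths are in m, angles in rad, forces in N, time in s.
With the tool pointing down it reaches from about 0.35 to 0.925 m from the base axis. Payload 6.4 kg.
Tool frame: the origin (TCP) lies on the centre line of the jaws, within the pads' length; the fingertips stand 19 mm ahead of it and the grasp point (between the pads) is the TCP; x points along the fingers, z is the direction in which the jaws open and shut, and the axes are right-handed (so a half turn about x gives the same grasp; the last joint's range is limited). The gripper opens to 94 mm and grips with 3 to 60 N. Pads are 16 mm wide; open, the fingers measure 119 mm over their backs; the gripper's body (75 mm by 177 mm) begins 78 mm behind the grasp point.
Start: joints at [0.953, 0.245, 1.558, -0, 1.339, -0.174], TCP at [0.279, 0.587, 0.224] pointing down, gripper open.
Joint ranges: [-3.13, 3.13], [-1.02, 2.26], [0.13, 2.54], [-0.95, 4.09], [0.21, 2.88], [-2.74, 2.74]. Speed limits (rad/s): [2.57, 2.57, 3.14, 3.14, 3.14, 3.14].

### API

Orientations are given as a unit quaternion [w, x, y, z].
In Python, from workcell import sense, read_camera, hand_in, look_for, trace, mark_of gives the robot as it stands.
- The arm moves only by the tool arm_command, never from a script. Its argument "rows" is a list of rows, each an object with "slide": the shift along the tool's x, y, z in cm, a list of three; "twist": the turn, a rotation vector about the tool's x, y, z in degrees, a list of three. A call has 1 to 12 rows; each row shifts and turns the commanded pose from where the row before left it, along the tool's axes as they then stand; what a row does not reach is not made up. A row lasts 1/12 s, in which the tool goes at most 41.7 mm and 7.16 degrees, less where a joint would pass 70% of its speed; a pose out of reach is approached as far as the arm can. A call with a gripper value outside its range is refused whole. "fingers" is the opening, from 0 (shut) to 1 (fully open), set as the call begins (left out, the last holds). The fingers move at their own pace and stop on an object; "newtons" is the grip in N (left out, the last holds). Time passes only in rows, so rows that do not move let the fingers close. It gives the time, the measured TCP pose, the force and the opening at its end, in the units of the state.
- sense(): the state, without advancing time (a new reading comes with each control period).
- read_camera(name): name is "side" or "top"; returns a dict with "image" (420x560x3 uint8, blue, green, red), "camera_matrix" (3x3 intrinsics, pixels), "dist" ([k1, k2, p1, p2, k3] as OpenCV has them; the pictures are not rectified), "R" (3x3) and "t" (3): a world point X has camera coordinates R X + t. Camera axes: x right, y down, z forward; pixel columns grow to the right and rows downward; lengths in m; the calibration is good to about 2 mm. A picture is of the moment at which its call begins. There is no depth.
- hand_in(): hands the job in, once; it reports no verdict.
Trained networks look in the newest picture that a camera, given by its name, has taken for a name from the list of things; names that differ only in an ending like _2 or _b are one class to them, and where a whole thing is asked for, a point or a joint stands for the part that bears it (a point fixed in the world has none). Each returns a list of dicts, best first, with "confidence" (0 to 1); they miss things now and then, are a little off and sometimes report something else, mostly with a low value. They report only what shows in the picture. A call takes as long as a camera call. They do not tell look-alikes from the thing itself.
- look_for(camera, label): "xy" ([column, row] in pixels, amid what is visible of it).
- trace(camera, label): "mask" (420x560 bool, what is visible of it) and "xy" ([column, row] in pixels, amid what is visible of it).
- mark_of(camera, label): "xy" ([column, row] in pixels: a listed point, or the origin of a listed thing).
The state is a dict: "time_s": time; "q": joint angles; "qvel": joint speeds; "joint_torque": joint torques, N m; "tcp_pos": TCP position; "orientation": TCP orientation; "force": force on the tool from outside, world axes, zero at the start; "moment": the same for the moment, N m; "finger_gap": finger opening in m.
Only numpy, scipy, OpenCV 4.12 (cv2) and the standard library are available. Lean on these libraries where they do the work, as an engineer would, in place of code of your own. Each camera call takes 0.05 s, during which the arm holds its last target.

## Working session

There is one attempt and no reset: what is moved stays moved. The work goes in short steps, Python scripts to look and compute and a tool call to move; the robot and the scene stay as the last step left them, time stands still between calls to the robot, and variables do not carry over. Pictures are saved under pics/ and viewed, and the job is handed in when it is done.

Besides the shell and the picture viewer there is one more tool, called after "Request:" by a JSON object that holds its "op" and its "data". arm_command: Moves the arm, as the interface text tells. Its arguments: {"type":"object","properties":{"rows":{"type":"array","items":{"type":"object","properties":{"slide":{"type":"array","items":{"type":"number"}},"twist":{"type":"array","items":{"type":"number"}}}}},"fingers":{"type":"number"},"newtons":{"type":"number"}},"required":["rows"]}

```bash
mkdir -p pics; ls; python3 - <<'E'
from workcell import *
import cv2
s=sense();print({k:s[k] for k in ('time_s','tcp_pos','orientation','force','finger_gap')})
for n in('side','top'):
    c=read_camera(n);cv2.imwrite(f'pics/{n}0.png',c['image']);print(n,c['camera_matrix'],c['dist'],c['R'],c['t'])
E
```

```text
pics
{'time_s': 0.0, 'tcp_pos': array([0.27877351, 0.58656443, 0.22335406]), 'orientation': array([ 0.59716478, -0.3779351 ,  0.59842942,  0.37741426]), 'force': array([ 0.62376744,  0.37638713, -0.42640875]), 'finger_gap': 0.09439377054880929}
side [[456.31328945   0.         269.22200148]
 [  0.         456.31328945 207.83615955]
 [  0.           0.           1.        ]] [-0.10835917  0.          0.          0.          0.        ] [[ 0.86292808 -0.50529344  0.00580242]
 [-0.4164546  -0.71762118 -0.55819836]
 [ 0.28621791  0.4792686  -0.82968724]] [-0.5147084   0.31039341  1.35312821]
top [[500.21723698   0.         287.40233802]
 [  0.         500.21723698 214.32410737]
 [  0.           0.           1.        ]] [-0.15279447  0.          0.          0.          0.        ] [[ 0.41003703 -0.91196222 -0.01394778]
 [-0.72379291 -0.31605103 -0.61338045]
 [ 0.55497158  0.261604   -0.78966441]] [-0.24661254  0.47417722  1.56974535]
```

View pics/side0.png

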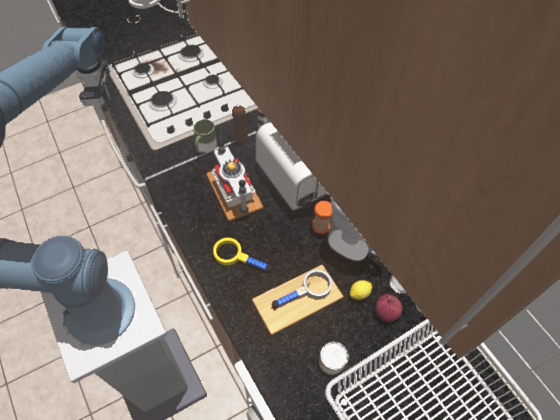

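View pics/top0.png

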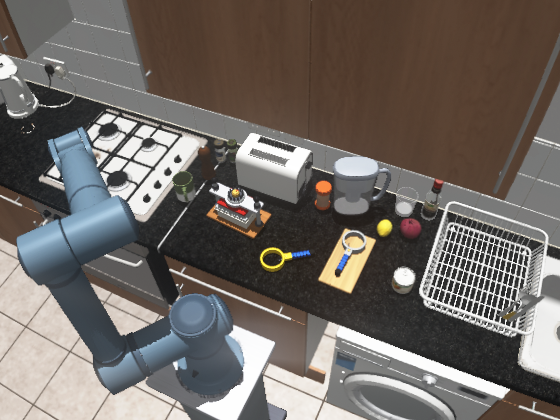

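Both views show the steel wrench on the board: side ring at (318,285), top ring at (354,242). The yellow look-alike, at side (228,251) and top (271,260), is off the board. The press crown is at side (232,168) and top (236,193). I choose the steel one on the board.

```bash
cat > h.py <<'E'
from workcell import *
import cv2, numpy as np
np.set_printoptions(precision=4,suppress=True)
def cams(): return {n:read_camera(n) for n in('side','top')}
def ray(c,xy):
    p=cv2.undistortPoints(np.array([[xy]],float),c['camera_matrix'],c['dist'])[0,0]
    R=c['R'];d=R.T@np.array([p[0],p[1],1]);o=-R.T@c['t'];return o,d
def atz(c,xy,z):
    o,d=ray(c,xy);return o+d*(z-o[2])/d[2]
def tri(cs,xys):
    A=np.zeros((3,3));b=np.zeros(3)
    for c,xy in zip(cs,xys):
        o,d=ray(c,xy);d=d/np.linalg.norm(d);P=np.eye(3)-np.outer(d,d);A+=P;b+=P@o
    X=np.linalg.solve(A,b)
    return X
def proj(c,X):
    return cv2.projectPoints(np.array(X,float).reshape(-1,3),cv2.Rodrigues(c['R'])[0],c['t'],c['camera_matrix'],c['dist'])[0][:,0]
E
python3 - <<'E'
from h import *
C=cams()
for l in ['wrench_eye','wrench_grip','wrench','press_seat','screw_top','press','board','mug','pepper_mill','orange_jar','tin']:
    m={n:mark_of(n,l) for n in C}
    for n in C: print(l,n,[(np.round(d['xy'],1).tolist(),round(d['confidence'],2)) for d in m[n][:3]])
    if all(m.values()): print('   tri',tri([C['side'],C['top']],[m['side'][0]['xy'],m['top'][0]['xy']]))
E
python3 - <<'E'
from h import *
C=cams()
a=C['side']['image'][240:350,220:370];b=C['top']['image'][220:300,300:400]
a=cv2.resize(a,None,fx=4,fy=4,interpolation=2);b=cv2.resize(b,None,fx=5,fy=5,interpolation=2)
cv2.imwrite('pics/c1.png',a);cv2.imwrite('pics/c2.png',b)
a=C['side']['image'][110:230,170:290];cv2.imwrite('pics/c3.png',cv2.resize(a,None,fx=5,fy=5,interpolation=2)[:600])
E
```

```text
wrench_eye side [([226.3, 254.8], 0.75), ([309.9, 283.3], 0.69), ([317.7, 282.3], 0.61)]
wrench_eye top [([273.4, 263.1], 0.87), ([352.5, 244.6], 0.58), ([234.8, 189.9], 0.55)]
   tri [ 0.4223 -0.0251  0.0025]
wrench_grip side [([253.4, 263.4], 0.92), ([286.1, 298.2], 0.87)]
wrench_grip top [([300.5, 255.5], 0.7), ([236.3, 189.6], 0.25)]
   tri [ 0.4765 -0.1073  0.0276]
wrench side [([228.2, 256.2], 0.91), ([318.7, 288.7], 0.82)]
wrench top [([355.1, 240.3], 0.94), ([272.2, 264.0], 0.73)]
   tri [ 0.3166 -0.3094  0.4946]
press_seat side [([230.5, 170.1], 0.9)]
press_seat top [([234.8, 193.2], 0.93)]
   tri [0.5576 0.1853 0.1352]
screw_top side [([230.3, 163.3], 0.53)]
screw_top top [([233.1, 188.7], 0.69)]
   tri [0.5629 0.1943 0.1537]
press side [([235.2, 189.4], 0.71)]
press top [([242.4, 216.0], 0.63), ([339.1, 264.1], 0.63)]
   tri [0.5605 0.1725 0.0205]
board side [([296.0, 297.4], 0.64)]
board top [([350.2, 258.0], 0.65)]
   tri [ 0.5255 -0.2762  0.0463]
mug side [([201.7, 147.4], 0.76)]
mug top [([188.0, 197.9], 0.95)]
   tri [0.5429 0.4013 0.0322]
pepper_mill side [([242.6, 139.6], 0.57), ([230.9, 163.5], 0.49), ([310.3, 284.1], 0.21)]
pepper_mill top [([350.0, 236.7], 0.74), ([210.1, 175.3], 0.65), ([351.8, 244.0], 0.52)]
   tri [ 0.3001 -0.296   0.7003]
orange_jar side [([322.2, 224.2], 0.77)]
orange_jar top [([323.2, 200.3], 0.59)]
   tri [ 0.7469 -0.0893  0.0222]
tin side [([332.7, 363.6], 0.78), ([288.3, 296.1], 0.23)]
tin top [([398.8, 283.5], 0.63)]
   tri [ 0.5298 -0.4724 -0.0191]
```

View pics/c1.png

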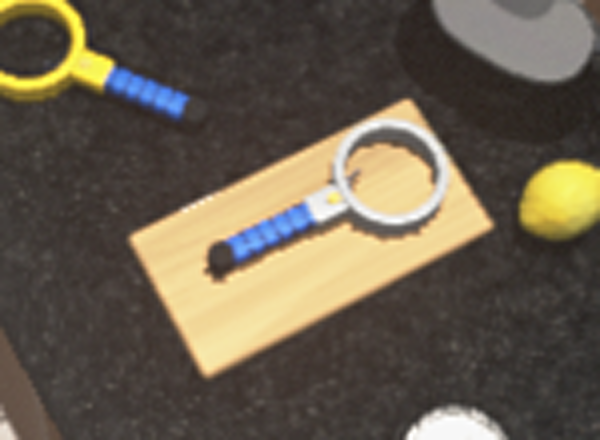

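View pics/c3.png

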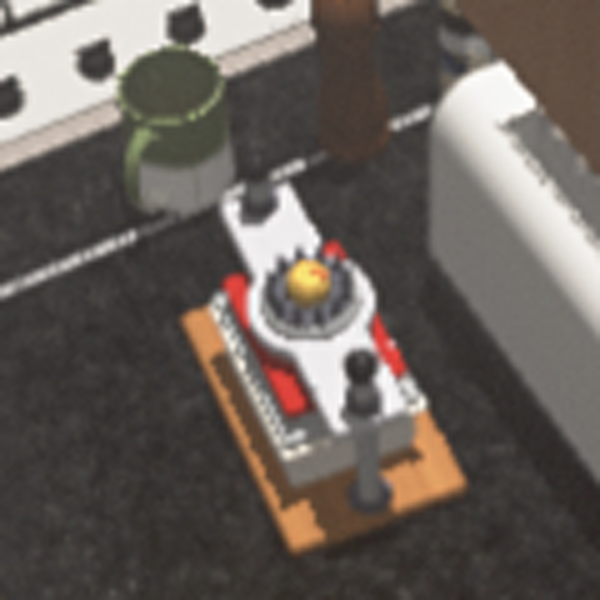

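```bash
python3 - <<'E'
from h import *
C=cams()
def crop(n,x,y,w,h,f,o):
    a=cv2.resize(C[n]['image'][y:y+h,x:x+w],None,fx=f,fy=f,interpolation=cv2.INTER_CUBIC)
    for i in range(0,w,10): cv2.putText(a,str(x+i),(i*f,8),0,.3,(0,255,255),1);cv2.line(a,(i*f,0),(i*f,h*f),(0,255,255) if i%50==0 else (90,90,90),1) if i%10==0 else 0
    for i in range(0,h,10): cv2.putText(a,str(y+i),(0,i*f),0,.3,(0,255,255),1);cv2.line(a,(0,i*f),(w*f,i*f),(90,90,90),1)
    cv2.imwrite('pics/'+o,a)
crop('side',200,140,70,85,7,'d1.png')
crop('top',200,170,80,70,8,'d2.png')
E
```

```text
(no output)
```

View pics/d1.png

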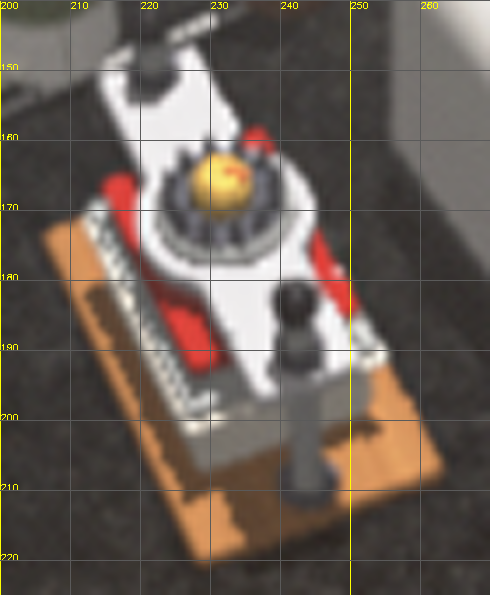

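View pics/d2.png

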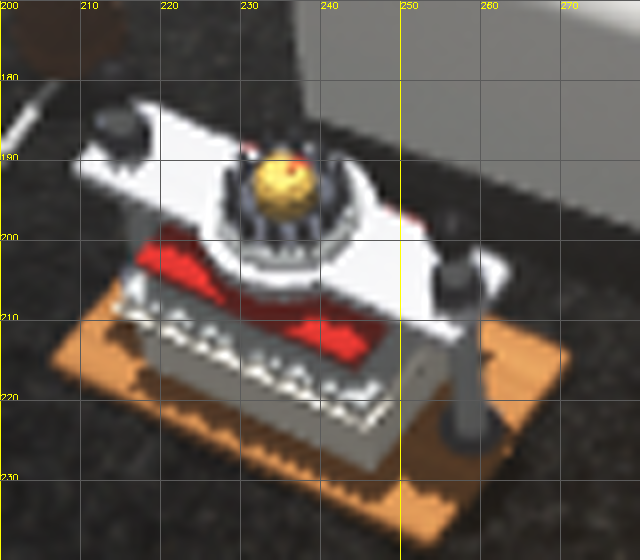

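View pics/c2.png

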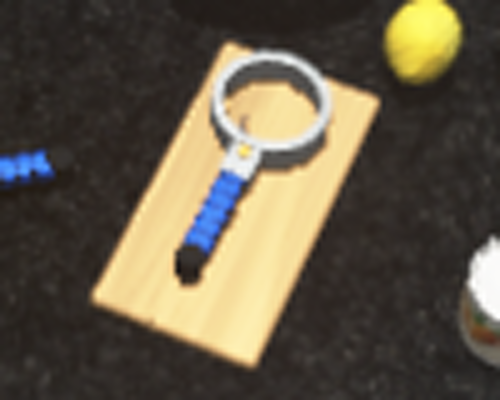

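```bash
cat > press.py <<'E'
from h import *
from scipy.optimize import least_squares
C=cams()
P={'side':[((-1,1),(206,173.5)),((-1,-1),(229,220)),((1,-1),(262.8,206.5))],
'top':[((-1,1),(206,215.5)),((-1,-1),(253.8,238.2)),((1,-1),(270.8,214.3))]}
def T(p,L):
    c,s=np.cos(p[2]),np.sin(p[2]);L=np.atleast_2d(L)
    return np.c_[p[0]+c*L[:,0]-s*L[:,1],p[1]+s*L[:,0]+c*L[:,1],L[:,2]]
def f(p):
    r=[]
    for n in P:
        L=[[.065*a,.11*b,p[3]] for (a,b),_ in P[n]]
        r.append(proj(C[n],T(p,L))-(np.array([q for _,q in P[n]])-.5))
    return np.concatenate(r).ravel()
if __name__=='__main__':
    s=least_squares(f,[.56,.18,0,.01]);p=s.x;print(p,f(p).reshape(-1,2))
    t=np.linspace(0,2*np.pi,100)
    def circ(r,z):return np.c_[r*np.cos(t),r*np.sin(t),0*t+z]
    for n,(x,y,w,h,F) in {'side':(200,140,70,85,7),'top':(200,170,80,70,8)}.items():
        a=cv2.resize(C[n]['image'][y:y+h,x:x+w],None,fx=F,fy=F,interpolation=2)
        def dr(L,col):
            q=(proj(C[n],T(p,L))-[x,y]+.5)*F
            cv2.polylines(a,[np.round(q).astype(int)],False,col,1)
        dr(circ(.034,.12),(255,0,255));dr(circ(.034,.125),(255,255,0));dr(circ(.0295,.148),(0,255,0));dr(circ(.002,.151),(255,0,0))
        for b in(1,-1): dr(circ(.004,.172)+[0,.092*b,0],(0,255,255))
        dr([[.065,.11,p[3]],[-.065,.11,p[3]],[-.065,-.11,p[3]],[.065,-.11,p[3]]],(0,255,255))
        dr([[.026,.11,.12],[-.026,.11,.12],[-.026,-.11,.12],[.026,-.11,.12],[.026,.11,.12]],(0,200,0))
        cv2.imwrite(f'pics/ov_{n}.png',a)
E
python3 press.py
```

```text
[ 0.5642  0.1931 -0.0946  0.0062] [[-0.2143 -0.3459]
 [-0.359  -0.0878]
 [ 1.0561  0.0225]
 [-0.5415  0.3003]
 [-0.2855  0.2784]
 [ 0.5752  0.0698]]
```

View pics/ov_side.png

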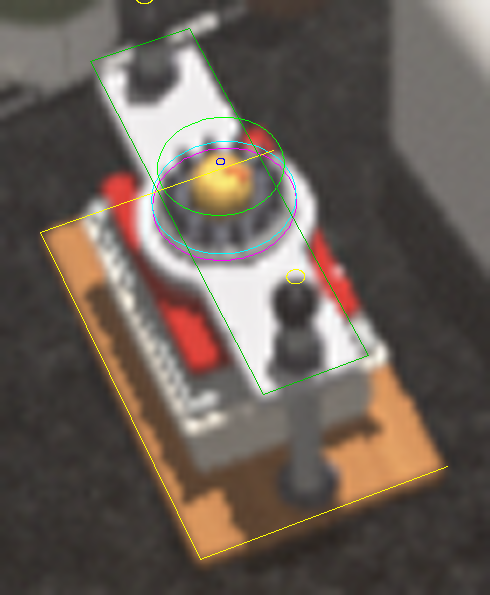

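View pics/ov_top.png

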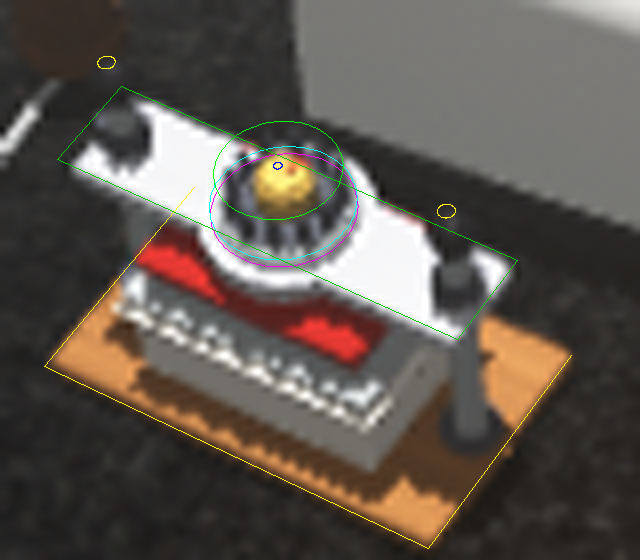

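```bash
python3 - <<'E'
from h import *
C=cams()
def crop(n,x,y,w,h,f):
    a=cv2.resize(C[n]['image'][y:y+h,x:x+w],None,fx=f,fy=f,interpolation=cv2.INTER_CUBIC)
    for i in range(0,w,5): cv2.putText(a,str(x+i),(int((i+.5)*f),8),0,.3,(0,255,255),1);cv2.line(a,(int((i+.5)*f),0),(int((i+.5)*f),h*f),(120,120,0),1)
    for i in range(0,h,5): cv2.putText(a,str(y+i),(0,int((i+.5)*f)),0,.3,(0,255,255),1);cv2.line(a,(0,int((i+.5)*f)),(w*f,int((i+.5)*f)),(120,120,0),1)
    return a
cv2.imwrite('pics/e.png',np.hstack([crop('side',213,152,36,34,11),crop('top',218,178,36,34,11)]))
E
```

```text
(no output)
```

View pics/e.png

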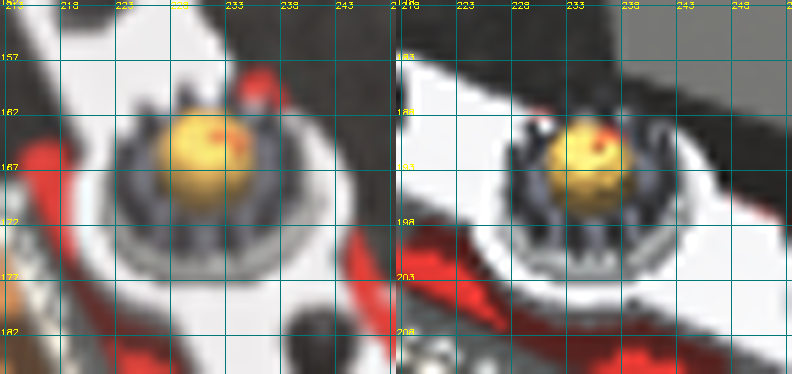

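```bash
python3 - <<'E'
from h import *
from scipy.optimize import least_squares
C=cams()
# ball centre
print('ball',tri([C['side'],C['top']],[(231.2,165.8),(234.4,192.6)]),atz(C['side'],(231.2,165.8),.139),atz(C['top'],(234.4,192.6),.139))
# collar extremes: 68 at z .12-.125 ; measured L,R columns, bottom row
t=np.linspace(0,2*np.pi,400)
M={'side':(221.7,243,177.3),'top':(227,244,203)}
def ext(n,x,y,z0=.12):
    q=np.vstack([proj(C[n],np.c_[x+.034*np.cos(t),y+.034*np.sin(t),0*t+z0+h]) for h in(0,.005)])
    return np.array([q[:,0].min(),q[:,0].max(),q[:,1].max()])
for ns in (['side'],['top'],['side','top']):
    s=least_squares(lambda p:np.concatenate([ext(n,*p)-M[n] for n in ns]),[.56,.185]);print(ns,s.x,s.fun)
s=least_squares(lambda p:np.concatenate([ext(n,*p)-M[n] for n in ns]),[.56,.185,.12]);print(ns,s.x,s.fun)
E
```

```text
ball [0.5642 0.1933 0.1356] [0.5624 0.1896 0.139 ] [0.5628 0.1927 0.139 ]
['side'] [0.5654 0.1892] [ 0.3037 -0.3043  0.0099]
['top'] [0.5643 0.1907] [-0.7878  0.7869 -0.0233]
['side', 'top'] [0.5652 0.1902] [ 0.1035 -0.5104 -0.1874 -0.5562  1.0147 -0.1594]
['side', 'top'] [0.567  0.1926 0.1156] [ 0.3594 -0.3276 -0.0574 -0.7562  0.7633  0.07  ]
```

```bash
python3 - <<'E'
from h import *
from scipy.optimize import least_squares
C=cams()
t=np.linspace(0,2*np.pi,400)
M={}
for n,box in {'side':(262,262,345,312),'top':(325,222,372,280)}.items():
    x0,y0,x1,y1=box;im=C[n]['image'][y0:y1,x0:x1];F=8
    im=cv2.resize(im,None,fx=F,fy=F,interpolation=2).astype(int)
    hsv=cv2.cvtColor(im.clip(0,255).astype(np.uint8),cv2.COLOR_BGR2HSV)
    w=(hsv[...,1]<45)&(hsv[...,2]>140)
    nb,lab,st,_=cv2.connectedComponentsWithStats(w.astype(np.uint8));k=1+st[1:,4].argmax();w=lab==k
    ys,xs=np.nonzero(w);f=lambda v,o:o+(v+.5)/F-.5
    b=(hsv[...,0]>100)&(hsv[...,0]<130)&(hsv[...,1]>150);yb,xb=np.nonzero(b)
    M[n]=dict(e=np.array([f(xs.min(),x0),f(xs.max(),x0),f(ys.min(),y0)]),b=np.array([f(xb.mean(),x0),f(yb.mean(),y0)]))
    print(n,M[n]); cv2.imwrite(f'pics/w_{n}.png',(w*255).astype(np.uint8))
def ext(n,x,y,z=.036):
    q=proj(C[n],np.c_[x+.044*np.cos(t),y+.044*np.sin(t),0*t+z]);return np.array([q[:,0].min(),q[:,0].max(),q[:,1].min()])
for ns in (['side'],['top'],['side','top']):
    s=least_squares(lambda p:np.concatenate([ext(n,*p)-M[n]['e'] for n in ns]),[.55,-.27]);print(ns,s.x,s.fun)
    e=s.x
    for n in ns:
        g=atz(C[n],M[n]['b'],.012+.018)[:2];d=e-g;print(' blue',g,np.linalg.norm(d),np.degrees(np.arctan2(d[1],d[0])))
E
```

```text
side {'e': array([293.8125, 331.8125, 269.1875]), 'b': array([277.5296, 284.2972])}
top {'e': array([336.1875, 365.8125, 229.8125]), 'b': array([342.5479, 261.9413])}
['side'] [ 0.5984 -0.2566] [ 4.4291 -4.4425  0.1681]
 blue [ 0.5049 -0.2057] 0.10644777664635274 -28.605190699101797
['top'] [ 0.607  -0.2514] [ 2.71   -2.7157  0.0986]
 blue [ 0.5089 -0.2557] 0.09818354776598884 2.489621538799688
['side', 'top'] [ 0.6009 -0.254 ] [ 4.6729 -4.2386 -0.8654  2.7831 -2.5897  1.561 ]
 blue [ 0.5049 -0.2057] 0.10746692816978355 -26.741604728971726
 blue [ 0.5089 -0.2557] 0.09197955058490531 1.0405045260572208
```

```bash
python3 - <<'E'
from h import *
from scipy.optimize import least_squares
C=cams()
t=np.linspace(0,2*np.pi,400)
E={'side':(331.8,269.2),'top':(365.8,229.8)}
B={}
for n,(x0,y0,x1,y1) in {'side':(272,280,310,312),'top':(325,240,360,280)}.items():
    hsv=cv2.cvtColor(C[n]['image'],cv2.COLOR_BGR2HSV);b=(hsv[...,0]>100)&(hsv[...,0]<130)&(hsv[...,1]>150)
    ys,xs=np.nonzero(b[y0:y1,x0:x1]);B[n]=np.array([x0+xs.mean(),y0+ys.mean()])
def ext(n,x,y,z=.036):
    q=proj(C[n],np.c_[x+.044*np.cos(t),y+.044*np.sin(t),0*t+z]);return np.array([q[:,0].max(),q[:,1].min()])
for ns in (['side'],['top'],['side','top']):
    s=least_squares(lambda p:np.concatenate([ext(n,*p)-E[n] for n in ns]),[.55,-.27]);print(ns,s.x,s.fun)
    e=s.x
    for n in ns:
        g=atz(C[n],B[n],.012+.018)[:2];d=e-g;print(' blue',n,B[n],g,np.linalg.norm(d),np.degrees(np.arctan2(d[1],d[0])))
# board corners from crops
S=[(410,98),(128,238),(207,378),(495,225)];S=[(220+(a+.5)/4-.5,240+(b+.5)/4-.5) for a,b in S]
T=[(228,42),(92,298),(257,367),(380,98)];T=[(300+(a+.5)/5-.5,220+(b+.5)/5-.5) for a,b in T]
for n,q in(('side',S),('top',T)):
    X=np.array([atz(C[n],p,.012)[:2] for p in q]);print(n,X.tolist(),X.mean(0),np.linalg.norm(X-np.roll(X,1,0),axis=1))
E
```

```text
['side'] [ 0.6103 -0.263 ] [-0.  0.]
 blue side [286.931 296.931] [ 0.508  -0.2549] 0.1025352651915012 -4.509893571438185
['top'] [ 0.6114 -0.2603] [-0.  0.]
 blue top [342.3467 262.0267] [ 0.5083 -0.2552] 0.10325844711621873 -2.854620120981993
['side', 'top'] [ 0.6107 -0.2618] [-0.0968 -0.3617  0.3271  0.2797]
 blue side [286.931 296.931] [ 0.508  -0.2549] 0.10289533048229782 -3.8424642022052136
 blue top [342.3467 262.0267] [ 0.5083 -0.2552] 0.10261171022853259 -3.7155084996559506
side [[0.6662344686880602, -0.21052796826265524], [0.41711790429468854, -0.20142213892298033], [0.41347023730503907, -0.3246781833176064], [0.6619621302075124, -0.3327378587149744]] [ 0.5397 -0.2673] [0.1223 0.2493 0.1233 0.2486]
top [[0.6654484849280289, -0.2094525697095006], [0.4190813075832153, -0.19930189351023336], [0.4135200006857515, -0.3238947625353038], [0.6621980878545133, -0.3307077937170063]] [ 0.5401 -0.2658] [0.1213 0.2466 0.1247 0.2488]
```

```bash
cat >> h.py <<'E'
from scipy.spatial.transform import Rotation as Ro
def tool(s=None):
    s=s or sense();q=s['orientation'];return np.array(s['tcp_pos']),Ro.from_quat([q[1],q[2],q[3],q[0]]).as_matrix()
def target(wyaw,flip=1):
    # tool x down, tool z = flip * wrench y
    z=flip*np.array([-np.sin(wyaw),np.cos(wyaw),0]);x=np.array([0,0,-1.]);return np.c_[x,np.cross(z,x),z]
def plan(p1,R1):
    p,R=tool();print('slide cm',100*R.T@(np.array(p1)-p),'twist deg',np.degrees(Ro.from_matrix(R.T@R1).as_rotvec()))
E
python3 - <<'E'
from h import *
s=sense();p,R=tool(s);print(s['time_s'],p);print(R,s['q'])
y=np.radians(-3.8);c=np.array([.6107-.1*np.cos(y),-.2618-.1*np.sin(y),.13]);print(c)
for f in(1,-1): plan(c,target(y,f))
E
```

```text
2.0 [0.2791 0.5871 0.2245]
[[-0.     -0.9031  0.4293]
 [ 0.      0.4293  0.9031]
 [-1.      0.      0.    ]] [ 0.9529  0.2451  1.5578  0.      1.3387 -0.1741]
[ 0.5109 -0.2552  0.13  ]
slide cm [  9.4437 -57.0993 -66.1113] twist deg [-21.6263   0.0009  -0.0013]
slide cm [  9.4437 -57.0993 -66.1113] twist deg [158.3737  -0.0018  -0.0013]
```

Request:
{"op": "arm_command", "data": {"rows": [{"slide": [0,-2,-2.3]},{"slide": [0,-2.5,-2.9]},{"slide": [0,-2.5,-2.9]},{"slide": [0,-2.5,-2.9]},{"slide": [0,-2.5,-2.9]},{"slide": [0,-2.5,-2.9]},{"slide": [0,-2.5,-2.9]},{"slide": [0,-2.5,-2.9]},{"slide": [0,-2.5,-2.9]},{"slide": [0,-2.5,-2.9]},{"slide": [0,-2.5,-2.9]},{"slide": [0,-2.5,-2.9]}], "fingers": 0.7}}

```text
validation failed for argument at $.ro...
```

Request:
{"op": "arm_command", "data": {"rows": [{"slide": [0,-2.5,-2.9]},{"slide": [0,-2.5,-2.9]},{"slide": [0,-2.5,-2.9]},{"slide": [0,-2.5,-2.9]},{"slide": [0,-2.5,-2.9]},{"slide": [0,-2.5,-2.9]},{"slide": [0,-2.5,-2.9]},{"slide": [0,-2.5,-2.9]},{"slide": [0,-2.5,-2.9]},{"slide": [0,-2,-2.4]},{"slide": [0,0,0]}]}}

```text
validation failed for argument at $.ro...
```

```bash
python3 - <<'E'
from h import *
s=sense();print(s['time_s'],s['q'])
y=np.radians(-3.8);c=np.array([.6107-.1*np.cos(y),-.2618-.1*np.sin(y),.10]);plan(c,target(y))
E
```

```text
2.0 [ 0.9529  0.2451  1.5578  0.      1.3387 -0.1741]
slide cm [ 12.4437 -57.0994 -66.1113] twist deg [-21.6263   0.0009  -0.0013]
```

Twist seems to be required in every row.

Request:
{"op": "arm_command", "data": {"rows": [{"slide": [0,-2,-2.3],"twist": [0,0,0]},{"slide": [0,-2.5,-2.9],"twist": [0,0,0]},{"slide": [0,-2.5,-2.9],"twist": [0,0,0]},{"slide": [0,-2.5,-2.9],"twist": [0,0,0]},{"slide": [0,-2.5,-2.9],"twist": [0,0,0]},{"slide": [0,-2.5,-2.9],"twist": [0,0,0]},{"slide": [0,-2.5,-2.9],"twist": [0,0,0]},{"slide": [0,-2.5,-2.9],"twist": [0,0,0]},{"slide": [0,-2.5,-2.9],"twist": [0,0,0]},{"slide": [0,-2.5,-2.9],"twist": [0,0,0]},{"slide": [0,-2.5,-2.9],"twist": [0,0,0]},{"slide": [0,-2.5,-2.9],"twist": [0,0,0]}], "fingers": 0.7}}

```text
time_s: 3.0
tcp_pos: [0.3988, 0.1498, 0.2248]
orientation: [0.598, -0.378, 0.597, 0.378]
force: [0.3, 0.7, -0.0]
finger_gap: 0.0657
```

Request:
{"op": "arm_command", "data": {"rows": [{"slide": [0,-2.5,-2.9],"twist": [0,0,0]},{"slide": [0,-2.5,-2.9],"twist": [0,0,0]},{"slide": [0,-2.5,-2.9],"twist": [0,0,0]},{"slide": [0,-2.5,-2.9],"twist": [0,0,0]},{"slide": [0,-2.5,-2.9],"twist": [0,0,0]},{"slide": [0,-2.5,-2.9],"twist": [0,0,0]},{"slide": [0,-2.5,-2.9],"twist": [0,0,0]},{"slide": [0,-2.5,-2.9],"twist": [0,0,0]},{"slide": [0,-2.5,-2.9],"twist": [0,0,0]},{"slide": [0,-2,-2.3],"twist": [0,0,0]},{"slide": [0,0,0],"twist": [0,0,0]}]}}

```text
time_s: 3.92
tcp_pos: [0.4987, -0.2149, 0.2247]
orientation: [0.599, -0.377, 0.599, 0.376]
force: [0.6, -0.5, 0.6]
finger_gap: 0.0656
```

```bash
python3 - <<'E'
from h import *
s=sense();print(s['time_s'],s['q'])
y=np.radians(-3.8);c=np.array([.6107-.1*np.cos(y),-.2618-.1*np.sin(y),.10]);plan(c,target(y))
E
```

```text
3.9167 [-0.6153 -0.0067  1.8326 -0.001   1.3141 -1.7373]
slide cm [12.4727 -2.8304 -3.0855] twist deg [-21.8979  -0.0829   0.0659]
```

Request:
{"op": "arm_command", "data": {"rows": [{"slide": [2.5,-1.4,-1.5],"twist": [0,0,0]},{"slide": [2.5,-1.4,-1.6],"twist": [0,0,0]},{"slide": [2.5,0,0],"twist": [-5.5,0,0]},{"slide": [2.5,0,0],"twist": [-5.5,0,0]},{"slide": [2.5,0,0],"twist": [-5.5,0,0]},{"slide": [0,0,0],"twist": [-5.3,0,0]},{"slide": [0,0,0],"twist": [0,0,0]},{"slide": [0,0,0],"twist": [0,0,0]}]}}

```text
time_s: 4.58
tcp_pos: [0.5102, -0.2498, 0.0998]
orientation: [0.516, -0.484, 0.516, 0.483]
force: [-0.4, -0.5, 0.2]
finger_gap: 0.0657
```

```bash
python3 - <<'E'
from h import *
s=sense();print(s['time_s'],s['q'],s['tcp_pos'])
y=np.radians(-3.8);c=np.array([.6107-.1*np.cos(y),-.2618-.1*np.sin(y),.035]);plan(c,target(y))
C=cams()
a=cv2.resize(C['side']['image'][230:350,220:370],None,fx=5,fy=5,interpolation=2);cv2.imwrite('pics/g1.png',a)
a=cv2.resize(C['top']['image'][200:300,280:400],None,fx=5,fy=5,interpolation=2);cv2.imwrite('pics/g2.png',a)
E
```

```text
4.5833 [-0.6548  0.2025  1.8535  0.0001  1.0851 -2.1605] [ 0.5102 -0.2498  0.0998]
slide cm [ 6.4815 -0.1017 -0.5325] twist deg [ 0.0658 -0.0079  0.0251]
```

View pics/g1.png

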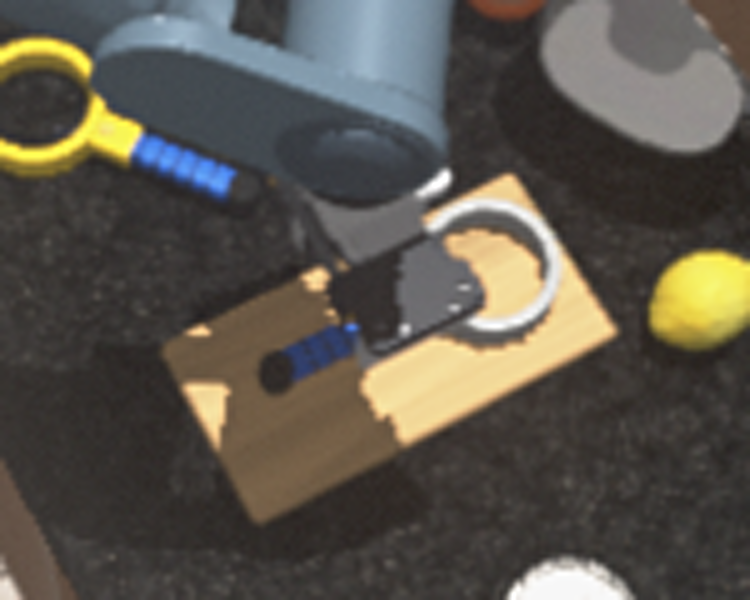

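View pics/g2.png

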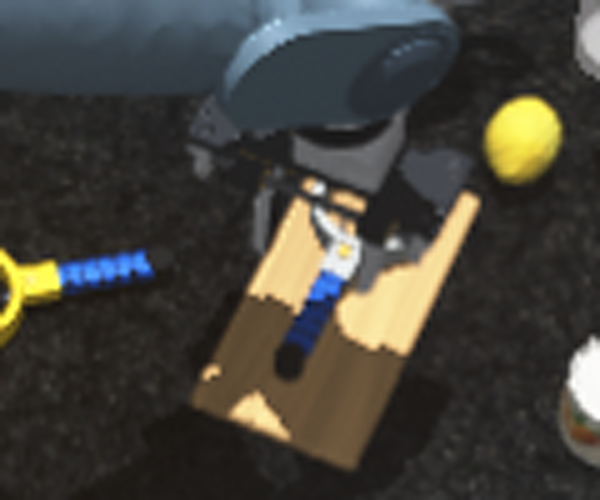

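The jaws straddle the blue handle on the steel wrench: side ~(285,300), top ~(343,255). Correcting by 5 mm and descending.

Request:
{"op": "arm_command", "data": {"rows": [{"slide": [1,-0.1,-0.5],"twist": [0,0,0]},{"slide": [1.5,0,0],"twist": [0,0,0]},{"slide": [1.5,0,0],"twist": [0,0,0]},{"slide": [1.5,0,0],"twist": [0,0,0]},{"slide": [0.7,0,0],"twist": [0,0,0]},{"slide": [0.25,0,0],"twist": [0,0,0]},{"slide": [0,0,0],"twist": [0,0,0]}]}}

```text
time_s: 5.27
tcp_pos: [0.5105, -0.2553, 0.0346]
orientation: [0.516, -0.484, 0.516, 0.484]
force: [0.5, 1.2, 0.4]
finger_gap: 0.0659
```

Request:
{"op": "arm_command", "data": {"rows": [{"slide": [0,0,0],"twist": [0,0,0]},{"slide": [0,0,0],"twist": [0,0,0]},{"slide": [0,0,0],"twist": [0,0,0]},{"slide": [0,0,0],"twist": [0,0,0]},{"slide": [0,0,0],"twist": [0,0,0]},{"slide": [0,0,0],"twist": [0,0,0]},{"slide": [0,0,0],"twist": [0,0,0]},{"slide": [0,0,0],"twist": [0,0,0]}], "fingers": 0, "newtons": 50}}

```text
time_s: 5.93
tcp_pos: [0.5107, -0.2552, 0.035]
orientation: [0.516, -0.484, 0.515, 0.484]
force: [-0.2, 0.1, 0.3]
finger_gap: 0.0194
```

Request:
{"op": "arm_command", "data": {"rows": [{"slide": [-1,0,0],"twist": [0,0,0]},{"slide": [-2,0,0],"twist": [0,0,0]},{"slide": [-2.5,0,0],"twist": [0,0,0]},{"slide": [-3,0,0],"twist": [0,0,0]},{"slide": [-3,0,0],"twist": [0,0,0]},{"slide": [-3,0,0],"twist": [0,0,0]},{"slide": [-2.5,0,0],"twist": [0,0,0]},{"slide": [-1.5,0,0],"twist": [0,0,0]},{"slide": [0,0,0],"twist": [0,0,0]}]}}

```text
time_s: 6.68
tcp_pos: [0.5122, -0.2564, 0.2247]
orientation: [0.516, -0.487, 0.515, 0.481]
force: [0.6, -0.0, -2.5]
finger_gap: 0.0198
```

```bash
python3 - <<'E'
from h import *
s=sense();print(s['time_s'],s['q'],s['tcp_pos'],s['finger_gap'],s['force'])
y=np.radians(-4);c=np.array([.5645-.1*np.cos(y),.191-.1*np.sin(y),.215]);plan(c,target(y))
E
```

```text
6.6833 [-0.662   0.0612  1.7633 -0.0001  1.3096 -2.1695] [ 0.5122 -0.2564  0.2247] 0.019761585790558464 [ 0.6046 -0.0308 -2.5432]
slide cm [ 0.7239  7.6148 45.051 ] twist deg [ 0.374  -0.2473  0.3572]
```

Request:
{"op": "arm_command", "data": {"rows": [{"slide": [0,0.3,1.5],"twist": [0,0,0]},{"slide": [0,0.5,3],"twist": [0,0,0]},{"slide": [0,0.6,3.5],"twist": [0,0,0]},{"slide": [0,0.6,3.5],"twist": [0,0,0]},{"slide": [0,0.6,3.5],"twist": [0,0,0]},{"slide": [0,0.6,3.5],"twist": [0,0,0]},{"slide": [0,0.6,3.5],"twist": [0,0,0]},{"slide": [0,0.6,3.5],"twist": [0,0,0]},{"slide": [0,0.6,3.5],"twist": [0,0,0]},{"slide": [0,0.6,3.5],"twist": [0,0,0]},{"slide": [0,0.6,3.5],"twist": [0,0,0]},{"slide": [0,0.6,3.5],"twist": [0,0,0]}]}}

```text
time_s: 7.68
tcp_pos: [0.4652, 0.1454, 0.2176]
orientation: [0.514, -0.483, 0.517, 0.485]
force: [0.5, -0.4, -2.8]
finger_gap: 0.02
```

Request:
{"op": "arm_command", "data": {"rows": [{"slide": [0,0.5,2.5],"twist": [0,0,0]},{"slide": [0,0.5,1.5],"twist": [0,0,0]},{"slide": [0,0.2,1.0],"twist": [0,0,0]},{"slide": [0,0,0],"twist": [0,0,0]},{"slide": [0,0,0],"twist": [0,0,0]},{"slide": [0,0,0],"twist": [0,0,0]}]}}

```text
time_s: 8.18
tcp_pos: [0.4587, 0.1932, 0.2193]
orientation: [0.515, -0.484, 0.516, 0.484]
force: [-0.3, -0.2, -2.4]
finger_gap: 0.0194
```

```bash
python3 - <<'E'
from h import *
s=sense();print(s['time_s'],s['q'],s['tcp_pos'],s['finger_gap'],s['force'])
y=np.radians(-4);c=np.array([.5645-.1*np.cos(y),.191-.1*np.sin(y),.215]);plan(c,target(y))
C=cams()
a=cv2.resize(C['side']['image'][110:230,170:300],None,fx=5,fy=5,interpolation=2);cv2.imwrite('pics/p1.png',a)
a=cv2.resize(C['top']['image'][140:250,180:300],None,fx=5,fy=5,interpolation=2);cv2.imwrite('pics/p2.png',a)
E
```

```text
8.1833 [ 0.1705 -0.1133  1.9442 -0.0004  1.3119 -1.336 ] [0.4587 0.1932 0.2193] 0.019357457443547284 [-0.3044 -0.1833 -2.3634]
slide cm [ 0.4281 -0.5704  0.5196] twist deg [ 0.323  -0.0358 -0.0647]
```

View pics/p1.png

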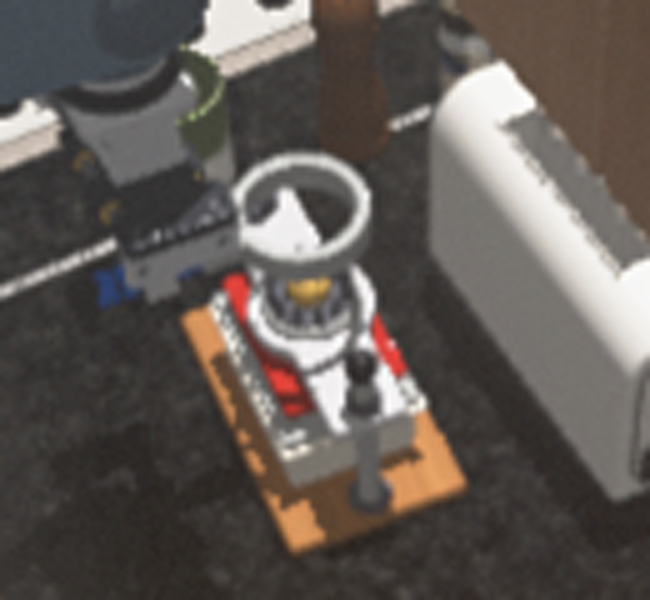

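View pics/p2.png

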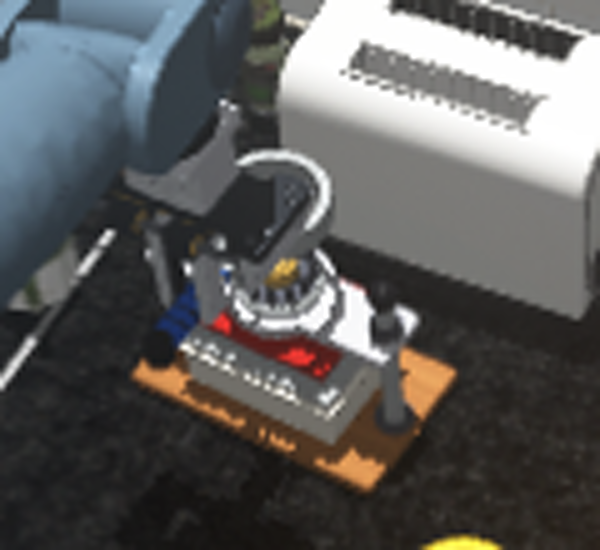

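```bash
cat > ring.py <<'E'
from h import *
from scipy.optimize import least_squares
t=np.linspace(0,2*np.pi,400)
def fit(C,E,z,bottom=()):
    def ext(n,x,y):
        q=proj(C[n],np.c_[x+.044*np.cos(t),y+.044*np.sin(t),0*t+z]);return np.array([q[:,0].max(),q[:,1].min()])
    for ns in [[n] for n in E]+[list(E)]:
        s=least_squares(lambda p:np.concatenate([ext(n,*p)-E[n] for n in ns]),[.55,.2]);print(ns,s.x,s.fun)
    return s.x
E
python3 - <<'E'
from ring import *
C=cams();p,R=tool()
g={n:cv2.cvtColor(C[n]['image'],6).astype(int) for n in C}
print(g['side'][148:152,236:248] if 0 else g['side'][138:146,224:236]); print(g['side'][148:154,238:250])
print(g['top'][166:174,232:240]);print(g['top'][174:182,238:250])
E
```

```text
[[ 59  58  57  58  51  51  55  56  53  51  56  57]
 [ 61  58  60  61  59  66  69  65  61  57  56  60]
 [ 65  79  93 108 118 138 144 140 132 109 105  90]
 [125 170 180 186 191 207 212 209 202 189 185 171]
 [194 221 215 198 186 190 191 191 189 194 199 213]
 [207 179 163 132 109 105 106 105 111 124 137 172]
 [153 109 101  96  93  93  94  92  92  97  96 105]
 [ 96  92  92  94  93  96  96  97  96  94  94  95]]
[[ 93  92 123 190 217 174  74  54  57  60  61  64]
 [ 83  88 106 164 224 203  86  54  55  58  60  63]
 [ 71  74  90 149 223 208  87  56  58  60  59  58]
 [ 61  66  81 150 224 206  87  55  61  62  64  63]
 [ 62  62  90 166 222 199  89  57  60  66  67  64]
 [ 60  63 107 185 217 169  85  59  58  65  70  67]]
[[ 41  41  40  53 118 121 121 121]
 [ 49  47  50  51 118 121 121 121]
 [ 47  45  47  48 117 120 121 121]
 [ 57  68  68  67 103 125 124 123]
 [189 232 233 231 209 207 183 155]
 [196 198 192 195 187 215 232 229]
 [ 89  89  89  89  88  88  89 131]
 [ 90  89  90  91  89  88  88  88]]
[[ 88  87  86  86 159 231 228 127 121 121 122 121]
 [ 78  84  86  85  84 194 230 180 121 121 121 121]
 [ 74  75  79  75  85 115 231 228 120 121 121 121]
 [ 68  76  80  70  89  85 230 231 110 121 121 121]
 [ 78  75  72  49 119  86 225 231 129 120 120 120]
 [ 82  74  62  44  93 108 230 230  97 120 120 120]
 [167  65  44  57 106 156 231 225  96 120 120 120]
 [ 78  44  46  85 119 211 233 154  90 120 120 120]]
```

```bash
python3 - <<'E'
from ring import *
C=cams();p,R=tool();x=R[:,1]*-1
print(p, 'nominal eye',p+.1*x)
e=fit(C,{'side':(243.6,140.0),'top':(245.55,169.4)},p[2]-.023+.024)
print(np.linalg.norm(e-p[:2]),np.degrees(np.arctan2(*(e-p[:2])[::-1])),'tool yaw',np.degrees(np.arctan2(x[1],x[0])))
E
```

```text
[0.4592 0.1934 0.22  ] nominal eye [0.559  0.1869 0.22  ]
['side'] [0.5597 0.1849] [0. 0.]
['top'] [0.5598 0.1874] [ 0. -0.]
['side', 'top'] [0.5598 0.1862] [-0.1937 -0.2793  0.3093  0.0981]
0.1008357937097656 -4.054605560766874 tool yaw -3.689223747640624
```

Request:
{"op": "arm_command", "data": {"rows": [{"slide": [0,-0.46,0.42],"twist": [0,0,0]},{"slide": [1.4,0,0],"twist": [0,0,0]},{"slide": [1.4,0,0],"twist": [0,0,0]},{"slide": [1.4,0,0],"twist": [0,0,0]},{"slide": [0,0,0],"twist": [0,0,0]},{"slide": [0,0,0],"twist": [0,0,0]}]}}

```text
time_s: 8.98
tcp_pos: [0.4636, 0.1978, 0.1775]
orientation: [0.515, -0.484, 0.516, 0.484]
force: [-0.2, -1.2, -1.8]
finger_gap: 0.0197
```

```bash
python3 - <<'E'
from ring import *
C=cams();p,R=tool();x=R[:,1]*-1
print(sense()['force'],p, 'nominal eye',p+.1007*x)
a=cv2.resize(C['side']['image'][130:200,200:270],None,fx=7,fy=7,interpolation=2);b=cv2.resize(C['top']['image'][160:230,195:265],None,fx=7,fy=7,interpolation=2)
cv2.imwrite('pics/q.png',cv2.resize(np.hstack([a,b]),(800,400)))
E
```

```text
[-0.1757  0.8626 -2.5751] [0.4646 0.198  0.179 ] nominal eye [0.5651 0.1916 0.1791]
```

View pics/q.png

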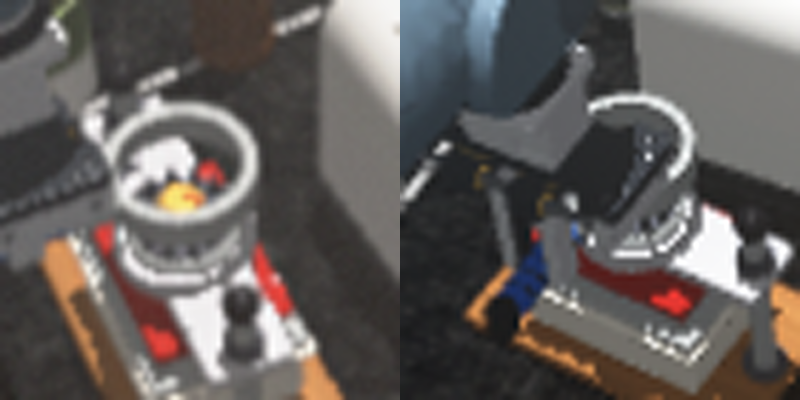

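Ring hangs centred around the crown in both views (side ring ~(232,152), hub visible inside at ~(231,165)). Lowering.

Request:
{"op": "arm_command", "data": {"rows": [{"slide": [0.5,0,0],"twist": [0,0,0]},{"slide": [0.5,0,0],"twist": [0,0,0]},{"slide": [0.5,0,0],"twist": [0,0,0]},{"slide": [0.4,0,0],"twist": [0,0,0]},{"slide": [0.3,0,0],"twist": [0,0,0]},{"slide": [0.2,0,0],"twist": [0,0,0]},{"slide": [0,0,0],"twist": [0,0,0]}]}}

```text
time_s: 9.67
tcp_pos: [0.4637, 0.1976, 0.1535]
orientation: [0.515, -0.484, 0.516, 0.484]
force: [0.0, -0.7, -1.8]
finger_gap: 0.0194
```

Request:
{"op": "arm_command", "data": {"rows": [{"slide": [0.2,0,0],"twist": [0,0,0]},{"slide": [0.2,0,0],"twist": [0,0,0]},{"slide": [0.2,0,0],"twist": [0,0,0]},{"slide": [0.1,0,0],"twist": [0,0,0]},{"slide": [0,0,0],"twist": [0,0,0]}]}}

```text
time_s: 10.08
tcp_pos: [0.4644, 0.1977, 0.1477]
orientation: [0.516, -0.484, 0.515, 0.483]
force: [-1.8, -3.3, 5.0]
finger_gap: 0.0198
```

Request:
{"op": "arm_command", "data": {"rows": [{"slide": [0,0.05,-0.1],"twist": [0,0,0]},{"slide": [0,0,0],"twist": [0,0,0]},{"slide": [0,0,0],"twist": [0,0,0]}]}}

```text
time_s: 10.33
tcp_pos: [0.463, 0.1968, 0.1468]
orientation: [0.515, -0.484, 0.516, 0.484]
force: [-0.5, -3.1, 0.1]
finger_gap: 0.0194
```

Request:
{"op": "arm_command", "data": {"rows": [{"slide": [0,0,-0.08],"twist": [0,0,0]},{"slide": [0.1,0,0],"twist": [0,0,0]},{"slide": [0.1,0,0],"twist": [0,0,0]},{"slide": [0,0,0],"twist": [0,0,0]},{"slide": [0,0,0],"twist": [0,0,0]}]}}

```text
time_s: 10.75
tcp_pos: [0.4627, 0.1959, 0.1442]
orientation: [0.515, -0.484, 0.516, 0.484]
force: [-0.5, -2.7, -3.1]
finger_gap: 0.0195
```

Request:
{"op": "arm_command", "data": {"rows": [{"slide": [0.1,0,-0.04],"twist": [0,0,0]},{"slide": [0.05,0,0],"twist": [0,0,0]},{"slide": [0,0,0],"twist": [0,0,0]},{"slide": [0,0,0],"twist": [0,0,0]}]}}

```text
time_s: 11.08
tcp_pos: [0.4628, 0.1957, 0.1432]
orientation: [0.515, -0.484, 0.516, 0.484]
force: [-2.0, -2.9, -1.8]
finger_gap: 0.0193
```

```bash
python3 - <<'E'
from ring import *
C=cams();
for i in range(3):
    p,R=tool();x=R[:,1]*-1;s=sense()
    print(s['time_s'],s['force'],s['moment'],p, 'nominal eye',p+.1007*x,R[:,0]);read_camera('top')
a=cv2.resize(C['side']['image'][130:200,200:270],None,fx=7,fy=7,interpolation=2);b=cv2.resize(C['top']['image'][160:230,195:265],None,fx=7,fy=7,interpolation=2)
cv2.imwrite('pics/r.png',cv2.resize(np.hstack([a,b]),(800,400)))
E
```

```text
11.1833 [-2.4609 -1.9433 -2.585 ] [-0.4148  0.3631 -0.1999] [0.4628 0.1957 0.1433] nominal eye [0.5633 0.1893 0.1432] [-0.001  -0.0001 -1.    ]
11.2333 [-2.1555 -2.0778 -2.1149] [-0.4295  0.357  -0.1858] [0.4628 0.1956 0.1432] nominal eye [0.5633 0.1893 0.1432] [-0.0009 -0.0001 -1.    ]
11.2833 [-1.9791 -2.6023 -2.3154] [-0.4095  0.4427 -0.1857] [0.4628 0.1957 0.1433] nominal eye [0.5633 0.1893 0.1432] [-0.0009 -0.0001 -1.    ]
```

View pics/r.png

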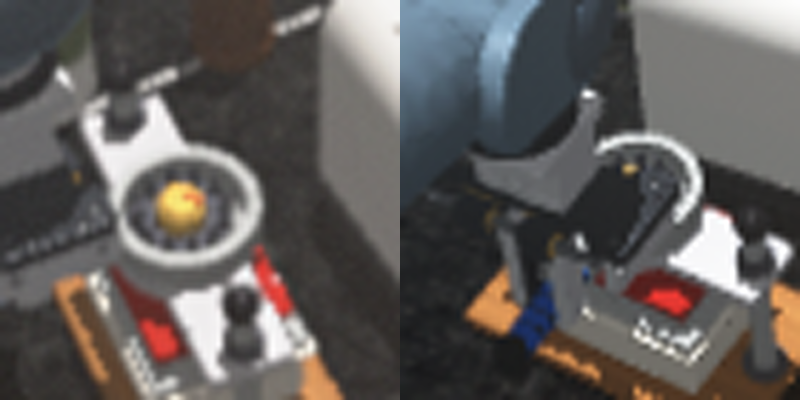

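Request:
{"op": "arm_command", "data": {"rows": [{"slide": [0.05,0.05,-0.05],"twist": [0,0,0]},{"slide": [0.05,0,0],"twist": [0,0,0]},{"slide": [0,0,0],"twist": [0,0,0]},{"slide": [0,0,0],"twist": [0,0,0]}]}}

```text
time_s: 11.67
tcp_pos: [0.4627, 0.1954, 0.1427]
orientation: [0.516, -0.484, 0.515, 0.484]
force: [-2.8, -1.4, 0.4]
finger_gap: 0.0197
```

Request:
{"op": "arm_command", "data": {"rows": [{"slide": [0,-0.014,-0.526],"twist": [-3,0,0]},{"slide": [0,-0.038,-0.876],"twist": [-5,0,0]},{"slide": [0,-0.038,-0.876],"twist": [-5,0,0]},{"slide": [0,0,0],"twist": [0,0,0]},{"slide": [0,0,0],"twist": [0,0,0]}]}}

```text
time_s: 12.08
tcp_pos: [0.464, 0.1729, 0.1427]
orientation: [0.459, -0.539, 0.458, 0.539]
force: [-2.1, 1.2, -0.9]
finger_gap: 0.0193
```

```bash
cat > st.py <<'E'
from h import *
p,R=tool();x=R[:,1]*-1;s=sense()
print(s['time_s'],'F',s['force'],'M',s['moment'],'tcp',p,'eye',(p+.1007*x)[:2],'yaw',np.degrees(np.arctan2(x[1],x[0])),'q6',s['q'][5],'tilt',R[:,0])
E
python3 st.py
```

```text
12.0833 F [-2.1063  1.1505 -0.9203] M [0.2787 0.3524 0.1046] tcp [0.464  0.1729 0.1427] eye [0.5634 0.1891] yaw 9.246789638823849 q6 -1.605803397468539 tilt [ 0.0008  0.001  -1.    ]
```

Works with low force. Continue anticlockwise to about +40°.

Request:
{"op": "arm_command", "data": {"rows": [{"slide": [0,-0.038,-0.876],"twist": [-5,0,0]},{"slide": [0,-0.038,-0.876],"twist": [-5,0,0]},{"slide": [0,-0.038,-0.876],"twist": [-5,0,0]},{"slide": [0,-0.038,-0.876],"twist": [-5,0,0]},{"slide": [0,-0.038,-0.876],"twist": [-5,0,0]},{"slide": [0,-0.038,-0.876],"twist": [-5,0,0]},{"slide": [0,0,0],"twist": [0,0,0]},{"slide": [0,0,0],"twist": [0,0,0]}]}}

```text
time_s: 12.75
tcp_pos: [0.4856, 0.1251, 0.1426]
orientation: [-0.303, 0.639, -0.303, -0.638]
force: [-0.9, -0.6, 0.2]
finger_gap: 0.0194
```

```bash
python3 st.py
```

```text
12.75 F [-0.8598 -0.5973  0.2247] M [0.0605 0.2469 0.0408] tcp [0.4856 0.1251 0.1426] eye [0.5637 0.1887] yaw 39.175218808874945 q6 -2.2284201129317727 tilt [ 0.0009 -0.0005 -1.    ]
```

Request:
{"op": "arm_command", "data": {"rows": [{"slide": [0,-0.014,0.526],"twist": [3,0,0]},{"slide": [0,-0.038,0.876],"twist": [5,0,0]},{"slide": [0,-0.038,0.876],"twist": [5,0,0]},{"slide": [0,-0.038,0.876],"twist": [5,0,0]},{"slide": [0,-0.038,0.876],"twist": [5,0,0]},{"slide": [0,-0.038,0.876],"twist": [5,0,0]},{"slide": [0,-0.038,0.876],"twist": [5,0,0]},{"slide": [0,-0.038,0.876],"twist": [5,0,0]},{"slide": [0,0,0],"twist": [0,0,0]}]}}

```text
time_s: 13.5
tcp_pos: [0.4617, 0.1866, 0.1426]
orientation: [-0.494, 0.505, -0.496, -0.504]
force: [-3.7, -5.2, 1.5]
finger_gap: 0.0196
```

```bash
python3 st.py
```

```text
13.5 F [-3.7101 -5.1804  1.4734] M [-0.8983  0.6208 -0.3023] tcp [0.4617 0.1866 0.1426] eye [0.5624 0.1885] yaw 1.0746250677445048 q6 -1.430975409886131 tilt [-0.0009 -0.0028 -1.    ]
```

Request:
{"op": "arm_command", "data": {"rows": [{"slide": [0,-0.038,0.876],"twist": [5,0,0]},{"slide": [0,-0.038,0.876],"twist": [5,0,0]},{"slide": [0,-0.038,0.876],"twist": [5,0,0]},{"slide": [0,-0.038,0.876],"twist": [5,0,0]},{"slide": [0,-0.038,0.876],"twist": [5,0,0]},{"slide": [0,-0.038,0.876],"twist": [5,0,0]},{"slide": [0,-0.038,0.876],"twist": [5,0,0]},{"slide": [0,-0.038,0.876],"twist": [5,0,0]},{"slide": [0,-0.038,0.876],"twist": [5,0,0]},{"slide": [0,0,0],"twist": [0,0,0]}]}}

```text
time_s: 14.33
tcp_pos: [0.4893, 0.2584, 0.1423]
orientation: [0.65, -0.277, 0.652, 0.276]
force: [-6.5, -5.1, 3.3]
finger_gap: 0.0191
```

```bash
python3 st.py;  python3 - <<'E'
from ring import *
C=cams()
a=cv2.resize(C['side']['image'][130:220,190:280],None,fx=6,fy=6,interpolation=2);b=cv2.resize(C['top']['image'][160:250,195:285],None,fx=6,fy=6,interpolation=2)
cv2.imwrite('pics/s.png',cv2.resize(np.hstack([a,b]),(800,400)))
E
```

```text
14.3333 F [-6.4928 -5.1225  3.2615] M [-1.0147  0.9788 -0.6274] tcp [0.4893 0.2584 0.1423] eye [0.5617 0.1885] yaw -43.99857118808748 q6 -0.5203323128708246 tilt [-0.0029 -0.0026 -1.    ]
```

View pics/s.png

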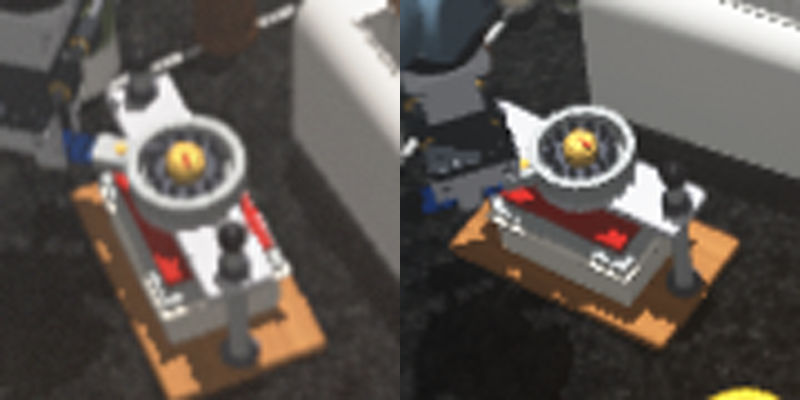

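Request:
{"op": "arm_command", "data": {"rows": [{"slide": [0,-0.014,-0.526],"twist": [-3,0,0]},{"slide": [0,-0.038,-0.876],"twist": [-5,0,0]},{"slide": [0,-0.055,-1.05],"twist": [-6,0,0]},{"slide": [0,-0.055,-1.05],"twist": [-6,0,0]},{"slide": [0,-0.055,-1.05],"twist": [-6,0,0]},{"slide": [0,-0.055,-1.05],"twist": [-6,0,0]},{"slide": [0,-0.055,-1.05],"twist": [-6,0,0]},{"slide": [0,-0.055,-1.05],"twist": [-6,0,0]},{"slide": [0,0,0],"twist": [0,0,0]}]}}

```text
time_s: 15.18
tcp_pos: [0.4624, 0.1881, 0.1427]
orientation: [-0.499, 0.501, -0.498, -0.501]
force: [-2.5, 2.1, -0.3]
finger_gap: 0.0194
```

```bash
python3 st.py
```

```text
15.1833 F [-2.4715  2.0527 -0.2588] M [0.363  0.2219 0.125 ] tcp [0.4624 0.1881 0.1427] eye [0.5631 0.1886] yaw 0.28087774659197906 q6 -1.4173151364172634 tilt [ 0.0011  0.0007 -1.    ]
```

Request:
{"op": "arm_command", "data": {"rows": [{"slide": [0,-0.055,-1.05],"twist": [-6,0,0]},{"slide": [0,-0.055,-1.05],"twist": [-6,0,0]},{"slide": [0,-0.055,-1.05],"twist": [-6,0,0]},{"slide": [0,-0.055,-1.05],"twist": [-6,0,0]},{"slide": [0,-0.055,-1.05],"twist": [-6,0,0]},{"slide": [0,-0.055,-1.05],"twist": [-6,0,0]},{"slide": [0,-0.038,-0.876],"twist": [-5,0,0]},{"slide": [0,0,0],"twist": [0,0,0]},{"slide": [0,0,0],"twist": [0,0,0]}]}}

```text
time_s: 15.93
tcp_pos: [0.4878, 0.1226, 0.1426]
orientation: [-0.293, 0.644, -0.293, -0.643]
force: [-1.6, -0.4, 0.6]
finger_gap: 0.0199
```

```bash
python3 st.py
```

```text
15.9333 F [-1.5533 -0.4118  0.5823] M [-0.0094  0.137   0.1017] tcp [0.4878 0.1226 0.1426] eye [0.5637 0.1888] yaw 41.06237959906763 q6 -2.2663120338407396 tilt [ 0.0007 -0.0006 -1.    ]
```

Second tightening stroke.

Request:
{"op": "arm_command", "data": {"rows": [{"slide": [0,-0.014,0.526],"twist": [3,0,0]},{"slide": [0,-0.038,0.876],"twist": [5,0,0]},{"slide": [0,-0.038,0.876],"twist": [5,0,0]},{"slide": [0,-0.038,0.876],"twist": [5,0,0]},{"slide": [0,-0.038,0.876],"twist": [5,0,0]},{"slide": [0,-0.038,0.876],"twist": [5,0,0]},{"slide": [0,-0.038,0.876],"twist": [5,0,0]},{"slide": [0,-0.038,0.876],"twist": [5,0,0]},{"slide": [0,-0.038,0.876],"twist": [5,0,0]},{"slide": [0,0,0],"twist": [0,0,0]}]}}

```text
time_s: 16.77
tcp_pos: [0.4619, 0.1921, 0.1426]
orientation: [0.508, -0.492, 0.509, 0.491]
force: [-2.8, -6.0, 2.2]
finger_gap: 0.0194
```

```bash
python3 st.py
```

```text
16.7667 F [-2.7843 -6.0051  2.2285] M [-0.8449  0.3941 -0.3231] tcp [0.4619 0.1921 0.1426] eye [0.5626 0.1887] yaw -1.9708957320382434 q6 -1.3668239123980772 tilt [-0.0001 -0.0026 -1.    ]
```

Request:
{"op": "arm_command", "data": {"rows": [{"slide": [0,-0.038,0.876],"twist": [5,0,0]},{"slide": [0,-0.038,0.876],"twist": [5,0,0]},{"slide": [0,-0.038,0.876],"twist": [5,0,0]},{"slide": [0,-0.038,0.876],"twist": [5,0,0]},{"slide": [0,0,0],"twist": [0,0,0]}]}}

```text
time_s: 17.18
tcp_pos: [0.4687, 0.2262, 0.1424]
orientation: [0.585, -0.396, 0.587, 0.395]
force: [-4.9, -4.8, 2.3]
finger_gap: 0.0197
```

```bash
python3 st.py
```

```text
17.1833 F [-4.9139 -4.8066  2.292 ] M [-0.9743  0.7085 -0.5573] tcp [0.4687 0.2262 0.1424] eye [0.5621 0.1885] yaw -21.982840054786443 q6 -0.9534177746924303 tilt [-0.0016 -0.0027 -1.    ]
```

Request:
{"op": "arm_command", "data": {"rows": [{"slide": [0,-0.038,0.876],"twist": [5,0,0]},{"slide": [0,-0.038,0.876],"twist": [5,0,0]},{"slide": [0,-0.038,0.876],"twist": [5,0,0]},{"slide": [0,-0.038,0.876],"twist": [5,0,0]},{"slide": [0,-0.038,0.876],"twist": [5,0,0]},{"slide": [0,0,0],"twist": [0,0,0]}]}}

```text
time_s: 17.68
tcp_pos: [0.493, 0.2621, 0.1422]
orientation: [0.657, -0.26, 0.659, 0.258]
force: [-5.0, -5.2, 3.8]
finger_gap: 0.0195
```

```bash
python3 st.py;  python3 - <<'E'
from ring import *
C=cams()
a=cv2.resize(C['side']['image'][130:220,190:280],None,fx=6,fy=6,interpolation=2);b=cv2.resize(C['top']['image'][160:250,195:285],None,fx=6,fy=6,interpolation=2)
cv2.imwrite('pics/s2.png',cv2.resize(np.hstack([a,b]),(800,400)))
E
```

```text
17.6833 F [-5.0241 -5.1793  3.7622] M [-1.0882  0.8257 -0.5702] tcp [0.493  0.2621 0.1422] eye [0.5617 0.1885] yaw -47.02126067325195 q6 -0.46277627157008183 tilt [-0.0028 -0.0028 -1.    ]
```

View pics/s2.png

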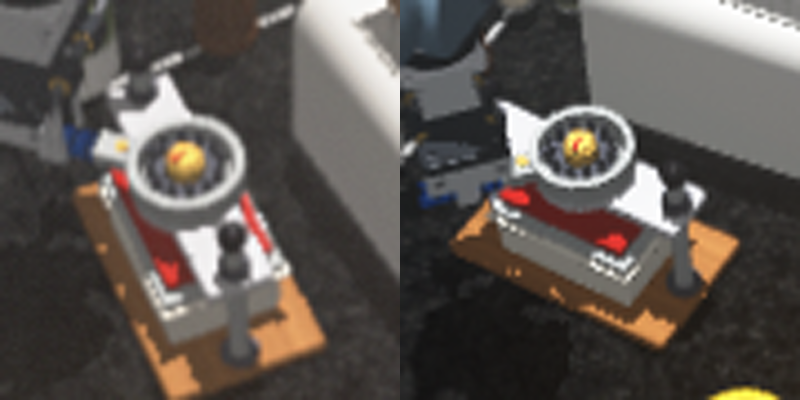

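The dash has turned on to the lower left of the hub (side ~(230,166)) and the plate is lower, but there's been no stall yet. Third stroke.

Request:
{"op": "arm_command", "data": {"rows": [{"slide": [0,-0.014,-0.526],"twist": [-3,0,0]},{"slide": [0,-0.038,-0.876],"twist": [-5,0,0]},{"slide": [0,-0.055,-1.05],"twist": [-6,0,0]},{"slide": [0,-0.055,-1.05],"twist": [-6,0,0]},{"slide": [0,-0.055,-1.05],"twist": [-6,0,0]},{"slide": [0,-0.055,-1.05],"twist": [-6,0,0]},{"slide": [0,-0.055,-1.05],"twist": [-6,0,0]},{"slide": [0,-0.055,-1.05],"twist": [-6,0,0]},{"slide": [0,0,0],"twist": [0,0,0]}]}}

```text
time_s: 18.53
tcp_pos: [0.4623, 0.1936, 0.1426]
orientation: [0.512, -0.488, 0.511, 0.488]
force: [-1.1, 3.0, -0.4]
finger_gap: 0.0195
```

Request:
{"op": "arm_command", "data": {"rows": [{"slide": [0,-0.055,-1.05],"twist": [-6,0,0]},{"slide": [0,-0.055,-1.05],"twist": [-6,0,0]},{"slide": [0,-0.055,-1.05],"twist": [-6,0,0]},{"slide": [0,-0.055,-1.05],"twist": [-6,0,0]},{"slide": [0,-0.055,-1.05],"twist": [-6,0,0]},{"slide": [0,-0.055,-1.05],"twist": [-6,0,0]},{"slide": [0,-0.055,-1.05],"twist": [-6,0,0]},{"slide": [0,0,0],"twist": [0,0,0]},{"slide": [0,0,0],"twist": [0,0,0]}]}}

```text
time_s: 19.28
tcp_pos: [0.4854, 0.1254, 0.1426]
orientation: [-0.304, 0.639, -0.304, -0.638]
force: [-0.9, -0.7, 0.8]
finger_gap: 0.0197
```

```bash
python3 st.py
```

```text
19.2833 F [-0.9386 -0.7242  0.784 ] M [-0.0172  0.1113  0.089 ] tcp [0.4854 0.1254 0.1426] eye [0.5637 0.1888] yaw 39.03039304650258 q6 -2.2250737164886676 tilt [ 0.0006 -0.0007 -1.    ]
```

Request:
{"op": "arm_command", "data": {"rows": [{"slide": [0,-0.014,0.526],"twist": [3,0,0]},{"slide": [0,-0.038,0.876],"twist": [5,0,0]},{"slide": [0,-0.038,0.876],"twist": [5,0,0]},{"slide": [0,-0.038,0.876],"twist": [5,0,0]},{"slide": [0,-0.014,0.526],"twist": [3,0,0]},{"slide": [0,0,0],"twist": [0,0,0]}]}}

```text
time_s: 19.78
tcp_pos: [0.4674, 0.1581, 0.1426]
orientation: [-0.415, 0.573, -0.415, -0.572]
force: [0.5, -1.6, 0.5]
finger_gap: 0.0198
```

```bash
python3 st.py
```

```text
19.7833 F [ 0.4522 -1.5742  0.5307] M [-0.1886  0.0032 -0.1463] tcp [0.4674 0.1581 0.1426] eye [0.5631 0.1894] yaw 18.144725262892145 q6 -1.7904218960383111 tilt [ 0.0014 -0.0011 -1.    ]
```

Request:
{"op": "arm_command", "data": {"rows": [{"slide": [0,-0.014,0.526],"twist": [3,0,0]},{"slide": [0,-0.038,0.876],"twist": [5,0,0]},{"slide": [0,-0.038,0.876],"twist": [5,0,0]},{"slide": [0,-0.014,0.526],"twist": [3,0,0]},{"slide": [0,0,0],"twist": [0,0,0]}]}}

```text
time_s: 20.2
tcp_pos: [0.4615, 0.1845, 0.1424]
orientation: [-0.489, 0.51, -0.492, -0.509]
force: [-5.5, -6.2, 3.4]
finger_gap: 0.0199
```

```bash
python3 st.py
```

```text
20.2 F [-5.5315 -6.2315  3.4279] M [-0.8614  0.6576 -0.3117] tcp [0.4615 0.1845 0.1424] eye [0.5621 0.1883] yaw 2.1913786017681476 q6 -1.4547756349909406 tilt [-0.0023 -0.003  -1.    ]
```

Request:
{"op": "arm_command", "data": {"rows": [{"slide": [0,-0.014,0.526],"twist": [3,0,0]},{"slide": [0,-0.038,0.876],"twist": [5,0,0]},{"slide": [0,-0.014,0.526],"twist": [3,0,0]},{"slide": [0,0,0],"twist": [0,0,0]}]}}

```text
time_s: 20.53
tcp_pos: [0.4624, 0.2038, 0.1423]
orientation: [0.536, -0.46, 0.538, 0.46]
force: [-6.1, -5.2, 3.9]
finger_gap: 0.0195
```

```bash
python3 st.py
```

```text
20.5333 F [-6.0989 -5.2014  3.864 ] M [-0.7721  0.7947 -0.354 ] tcp [0.4624 0.2038 0.1423] eye [0.5619 0.1883] yaw -8.821997969496081 q6 -1.2243930148004543 tilt [-0.0031 -0.0028 -1.    ]
```

Request:
{"op": "arm_command", "data": {"rows": [{"slide": [0,-0.014,0.526],"twist": [3,0,0]},{"slide": [0,-0.038,0.876],"twist": [5,0,0]},{"slide": [0,-0.014,0.526],"twist": [3,0,0]},{"slide": [0,0,0],"twist": [0,0,0]}]}}

```text
time_s: 20.87
tcp_pos: [0.4668, 0.2226, 0.1423]
orientation: [0.577, -0.406, 0.58, 0.406]
force: [-7.2, -4.4, 5.3]
finger_gap: 0.0197
```

```bash
python3 st.py
```

```text
20.8667 F [-7.2448 -4.4282  5.2677] M [-0.8271  0.9437 -0.4122] tcp [0.4668 0.2226 0.1423] eye [0.5616 0.1884] yaw -19.84008158860102 q6 -0.9975541850182363 tilt [-0.0039 -0.0026 -1.    ]
```

Request:
{"op": "arm_command", "data": {"rows": [{"slide": [0,-0.014,0.526],"twist": [3,0,0]},{"slide": [0,-0.038,0.876],"twist": [5,0,0]},{"slide": [0,-0.014,0.526],"twist": [3,0,0]},{"slide": [0,0,0],"twist": [0,0,0]}]}}

```text
time_s: 21.2
tcp_pos: [0.4751, 0.2401, 0.1422]
orientation: [0.613, -0.349, 0.617, 0.349]
force: [-5.7, -3.6, 4.3]
finger_gap: 0.0195
```

```bash
python3 st.py;  python3 - <<'E'
from ring import *
C=cams()
a=cv2.resize(C['side']['image'][130:220,190:280],None,fx=6,fy=6,interpolation=2);b=cv2.resize(C['top']['image'][160:250,195:285],None,fx=6,fy=6,interpolation=2)
cv2.imwrite('pics/s3.png',cv2.resize(np.hstack([a,b]),(800,400)))
E
```

```text
21.2 F [-5.7355 -3.6038  4.2726] M [-0.7779  0.9473 -0.4541] tcp [0.4751 0.2401 0.1422] eye [0.5616 0.1884] yaw -30.85731017226014 q6 -0.7763303456175347 tilt [-0.004  -0.0023 -1.    ]
```

View pics/s3.png

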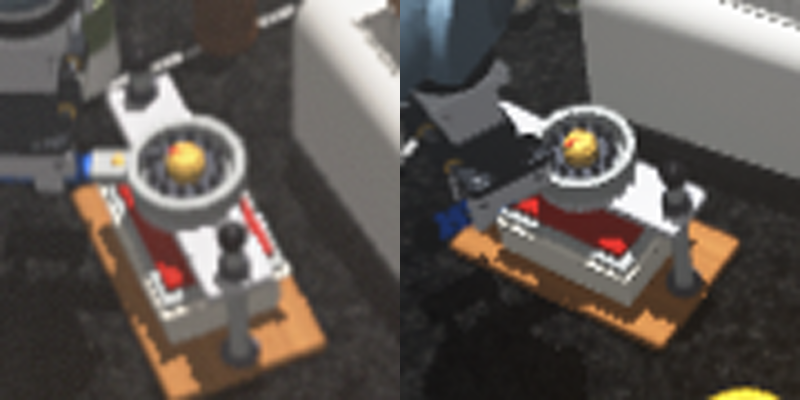

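Request:
{"op": "arm_command", "data": {"rows": [{"slide": [0,-0.014,0.526],"twist": [3,0,0]},{"slide": [0,-0.038,0.876],"twist": [5,0,0]},{"slide": [0,-0.014,0.526],"twist": [3,0,0]},{"slide": [0,0,0],"twist": [0,0,0]}]}}

```text
time_s: 21.63
tcp_pos: [0.4858, 0.2557, 0.142]
orientation: [0.643, -0.288, 0.648, 0.289]
force: [-9.0, -3.3, 5.6]
finger_gap: 0.0194
```

```bash
python3 st.py
```

```text
21.6333 F [-8.9598 -3.3381  5.634 ] M [-0.7227  1.3161 -0.4634] tcp [0.4858 0.2557 0.142 ] eye [0.5608 0.1885] yaw -41.859790308714665 q6 -0.5617357945372193 tilt [-0.006  -0.0023 -1.    ]
```

Request:
{"op": "arm_command", "data": {"rows": [{"slide": [0,-0.014,0.526],"twist": [3,0,0]},{"slide": [0,-0.024,0.7],"twist": [4,0,0]},{"slide": [0,0,0],"twist": [0,0,0]}]}}

```text
time_s: 21.88
tcp_pos: [0.4933, 0.2639, 0.1415]
orientation: [0.658, -0.249, 0.665, 0.249]
force: [-12.2, -5.5, 5.9]
finger_gap: 0.0196
```

```bash
python3 st.py; python3 - <<'E'
from h import *
C=cams()
def red(im,x0,y0,x1,y1):
    im=im[y0:y1,x0:x1].astype(int);b,g,r=im[...,0],im[...,1],im[...,2]
    w=np.clip(r-g-55,0,None).astype(float)
    Y,X=np.mgrid[y0:y1,x0:x1];return np.array([(w*X).sum(),(w*Y).sum()])/w.sum(),w.sum()
c0={n:cv2.imread(f'pics/{n}0.png') for n in C}
for n,b in(('side',(226,160,237,172)),('top',(230,187,239,199))):
    for im in(c0[n],C[n]['image']):
        xy,w=red(im,*b);X=atz(C[n],xy,.148);print(n,xy,w,X, np.degrees(np.arctan2(X[1]-.1895,X[0]-.563)))
a=cv2.resize(C['side']['image'][150:185,215:250],None,fx=11,fy=11,interpolation=2);b=cv2.resize(C['top']['image'][178:213,218:253],None,fx=11,fy=11,interpolation=2)
cv2.imwrite('pics/s4.png',np.hstack([a,b]))
E
```

```text
21.8833 F [-12.2259  -5.5364   5.9254] M [-1.0051  1.8008 -0.1911] tcp [0.4933 0.2639 0.1415] eye [0.5596 0.1881] yaw -48.828444986218145 q6 -0.42906134141086694 tilt [-0.0091 -0.0038 -1.    ]
side [234.435  162.0935] 246.0 [0.5759 0.1913 0.148 ] 7.780767033567774
side [228.7438 163.281 ] 121.0 [0.5575 0.1962 0.148 ] 129.50893683583007
top [236.6667 190.1042] 144.0 [0.5702 0.1863 0.148 ] -23.96243203904284
top [233.3333 191.1773] 141.0 [0.5608 0.1951 0.148 ] 111.38785140692178
```

View pics/s4.png

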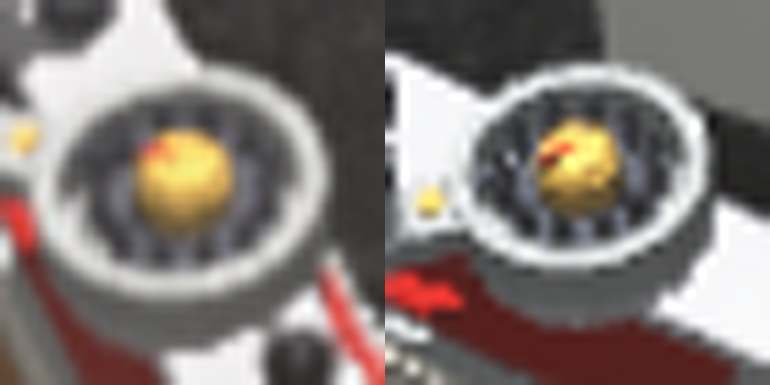

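```bash
python3 - <<'E'
from h import *
C=cams()
# hub and dot positions from crop px
for n,(d,o) in {'side':((25,138),(215,150)),'top':((431-385,200),(218,178))}.items():
    xy=np.array(o)+(np.array(d)+.5)/11-.5;X=atz(C[n],xy,.141);e=np.array([.5625,.1885]);v=e-X[:2];print(n,X,np.linalg.norm(v),np.degrees(np.arctan2(v[1],v[0])))
E
```

```text
side [0.5282 0.2258 0.141 ] 0.050665999660520954 -47.37915131237294
top [0.5298 0.2272 0.141 ] 0.050699798421293775 -49.772313264409625
```

Request:
{"op": "arm_command", "data": {"rows": [{"slide": [0,-0.014,-0.526],"twist": [-3,0,0]},{"slide": [0,-0.038,-0.876],"twist": [-5,0,0]},{"slide": [0,-0.055,-1.05],"twist": [-6,0,0]},{"slide": [0,-0.055,-1.05],"twist": [-6,0,0]},{"slide": [0,-0.055,-1.05],"twist": [-6,0,0]},{"slide": [0,-0.055,-1.05],"twist": [-6,0,0]},{"slide": [0,-0.055,-1.05],"twist": [-6,0,0]},{"slide": [0,-0.055,-1.05],"twist": [-6,0,0]},{"slide": [0,0,0],"twist": [0,0,0]}]}}

```text
time_s: 22.83
tcp_pos: [0.4622, 0.1967, 0.1423]
orientation: [0.52, -0.479, 0.52, 0.479]
force: [-1.3, 1.5, -0.8]
finger_gap: 0.0195
```

```bash
python3 st.py
```

```text
22.8333 F [-1.3432  1.5225 -0.847 ] M [0.2405 0.2242 0.0814] tcp [0.4622 0.1967 0.1423] eye [0.5626 0.1885] yaw -4.663845814566671 q6 -1.3135289443383136 tilt [-0.0003  0.0004 -1.    ]
```

Request:
{"op": "arm_command", "data": {"rows": [{"slide": [0,-0.055,-1.05],"twist": [-6,0,0]},{"slide": [0,-0.055,-1.05],"twist": [-6,0,0]},{"slide": [0,-0.055,-1.05],"twist": [-6,0,0]},{"slide": [0,-0.055,-1.05],"twist": [-6,0,0]},{"slide": [0,-0.055,-1.05],"twist": [-6,0,0]},{"slide": [0,0,0],"twist": [0,0,0]},{"slide": [0,0,0],"twist": [0,0,0]}]}}

```text
time_s: 23.42
tcp_pos: [0.4719, 0.1459, 0.1422]
orientation: [0.379, -0.596, 0.38, 0.597]
force: [-2.5, -2.0, -0.1]
finger_gap: 0.0196
```

```bash
python3 st.py
```

```text
23.4167 F [-2.5033 -2.0137 -0.0516] M [-0.3269  0.3451  0.0926] tcp [0.4719 0.1459 0.1422] eye [0.5631 0.1885] yaw 25.05504760094662 q6 -1.9374861054614563 tilt [-0.0009 -0.0009 -1.    ]
```

Request:
{"op": "arm_command", "data": {"rows": [{"slide": [0,-0.014,0.526],"twist": [3,0,0]},{"slide": [0,-0.038,0.876],"twist": [5,0,0]},{"slide": [0,-0.014,0.526],"twist": [3,0,0]},{"slide": [0,0,0],"twist": [0,0,0]}]}}

```text
time_s: 23.75
tcp_pos: [0.4651, 0.1655, 0.1423]
orientation: [0.435, -0.558, 0.434, 0.558]
force: [-3.1, 1.3, -0.2]
finger_gap: 0.0195
```

```bash
python3 st.py
```

```text
23.75 F [-3.0977  1.2993 -0.1897] M [0.2474 0.2811 0.0567] tcp [0.4651 0.1655 0.1423] eye [0.5627 0.1901] yaw 14.184911074065212 q6 -1.7072894031487784 tilt [-0.0001  0.0006 -1.    ]
```

Request:
{"op": "arm_command", "data": {"rows": [{"slide": [0,-0.014,0.526],"twist": [3,0,0]},{"slide": [0,-0.038,0.876],"twist": [5,0,0]},{"slide": [0,0,0],"twist": [0,0,0]}]}}

```text
time_s: 24.0
tcp_pos: [0.4627, 0.1791, 0.1424]
orientation: [0.472, -0.526, 0.472, 0.527]
force: [-2.7, 1.2, -1.4]
finger_gap: 0.0197
```

```bash
python3 st.py
```

```text
24.0 F [-2.6758  1.1856 -1.3519] M [0.2901 0.2965 0.1777] tcp [0.4627 0.1791 0.1424] eye [0.5628 0.1901] yaw 6.286798849089036 q6 -1.5409470024245373 tilt [-0.      0.0009 -1.    ]
```

Request:
{"op": "arm_command", "data": {"rows": [{"slide": [0,-0.014,0.526],"twist": [3,0,0]},{"slide": [0,-0.014,0.526],"twist": [3,0,0]},{"slide": [0,0,0],"twist": [0,0,0]}]}}

```text
time_s: 24.25
tcp_pos: [0.4624, 0.1889, 0.1424]
orientation: [0.498, -0.502, 0.498, 0.502]
force: [-1.2, 1.6, -1.1]
finger_gap: 0.0198
```

```bash
python3 st.py
```

```text
24.25 F [-1.2062  1.6376 -1.1279] M [0.1917 0.1715 0.057 ] tcp [0.4624 0.1889 0.1424] eye [0.5631 0.1897] yaw 0.43458061821564525 q6 -1.4181297986936754 tilt [ 0.0002  0.0003 -1.    ]
```

Request:
{"op": "arm_command", "data": {"rows": [{"slide": [0,-0.014,0.526],"twist": [3,0,0]},{"slide": [0,-0.014,0.526],"twist": [3,0,0]},{"slide": [0,0,0],"twist": [0,0,0]}]}}

```text
time_s: 24.5
tcp_pos: [0.4626, 0.1985, 0.1423]
orientation: [0.523, -0.475, 0.524, 0.475]
force: [-2.8, -2.3, 0.1]
finger_gap: 0.0195
```

```bash
python3 st.py
```

```text
24.5 F [-2.7835 -2.3149  0.1304] M [-0.4188  0.3997 -0.1461] tcp [0.4626 0.1985 0.1423] eye [0.5628 0.1888] yaw -5.553393022674168 q6 -1.2929090592022874 tilt [-0.001  -0.0014 -1.    ]
```

Request:
{"op": "arm_command", "data": {"rows": [{"slide": [0,-0.014,0.526],"twist": [3,0,0]},{"slide": [0,-0.014,0.526],"twist": [3,0,0]},{"slide": [0,0,0],"twist": [0,0,0]}]}}

```text
time_s: 24.75
tcp_pos: [0.463, 0.2083, 0.142]
orientation: [0.546, -0.447, 0.55, 0.447]
force: [-7.6, -4.3, 3.7]
finger_gap: 0.0191
```

```bash
python3 st.py
```

```text
24.75 F [-7.6396 -4.309   3.6809] M [-0.7643  1.1498 -0.2581] tcp [0.463  0.2083 0.142 ] eye [0.5617 0.1882] yaw -11.54045766570132 q6 -1.1684690168332188 tilt [-0.0047 -0.0029 -1.    ]
```

Request:
{"op": "arm_command", "data": {"rows": [{"slide": [0,-0.014,0.526],"twist": [3,0,0]},{"slide": [0,-0.014,0.526],"twist": [3,0,0]},{"slide": [0,0,0],"twist": [0,0,0]}]}}

```text
time_s: 25.0
tcp_pos: [0.4646, 0.2177, 0.1417]
orientation: [0.567, -0.418, 0.574, 0.418]
force: [-11.4, -7.5, 5.8]
finger_gap: 0.0194
```

```bash
python3 st.py; python3 - <<'E'
from h import *
C=cams()
a=cv2.resize(C['side']['image'][150:185,215:250],None,fx=11,fy=11,interpolation=2);b=cv2.resize(C['top']['image'][178:213,218:253],None,fx=11,fy=11,interpolation=2)
cv2.imwrite('pics/s5.png',np.hstack([a,b]))
a=cv2.resize(C['side']['image'][150:220,200:260],None,fx=7,fy=7,interpolation=2);b=cv2.resize(C['top']['image'][180:245,200:275],None,fx=7,fy=7,interpolation=2)
cv2.imwrite('pics/s6a.png',a);cv2.imwrite('pics/s6b.png',b)
E
```

```text
25.0 F [-11.4261  -7.5      5.7614] M [-1.2294  1.7841 -0.1628] tcp [0.4646 0.2177 0.1417] eye [0.5606 0.1874] yaw -17.495156241617803 q6 -1.0454397474363901 tilt [-0.008  -0.0051 -1.    ]
```

View pics/s5.png

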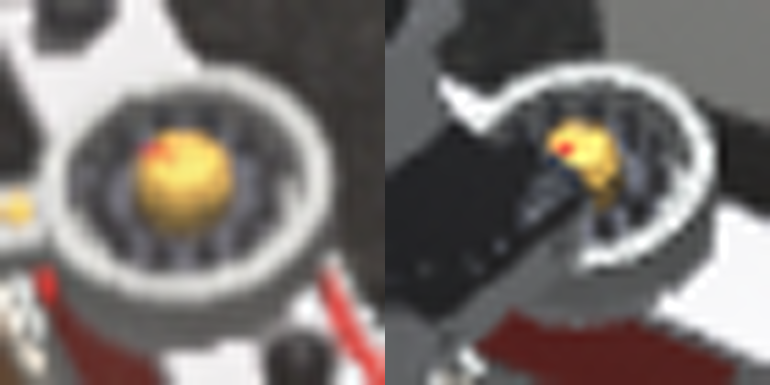

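View pics/s6b.png

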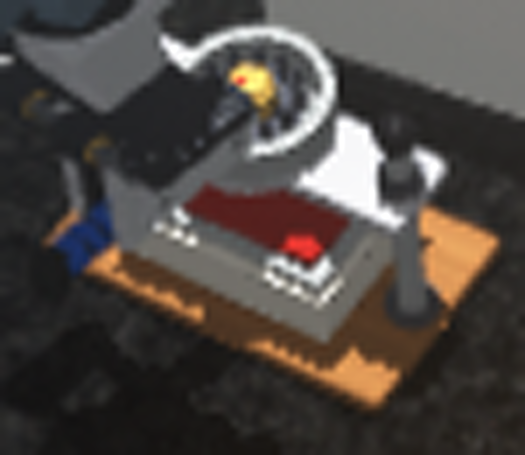

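Request:
{"op": "arm_command", "data": {"rows": [{"slide": [0,-0.014,0.526],"twist": [3,0,0]},{"slide": [0,-0.014,0.526],"twist": [3,0,0]},{"slide": [0,0,0],"twist": [0,0,0]}]}}

```text
time_s: 25.35
tcp_pos: [0.4679, 0.2267, 0.1415]
orientation: [0.587, -0.388, 0.595, 0.388]
force: [-12.4, -10.4, 5.9]
finger_gap: 0.0194
```

```bash
python3 st.py; python3 - <<'E'
from h import *
C=cams()
a=cv2.resize(C['side']['image'][150:185,215:250],None,fx=11,fy=11,interpolation=2);b=cv2.resize(C['top']['image'][178:213,218:253],None,fx=11,fy=11,interpolation=2)
cv2.imwrite('pics/s7.png',np.hstack([a,b]))
for n,(d,o) in {'side':(None,(215,150))}.items():
    im=C[n]['image'][160:172,226:237].astype(int);w=np.clip(im[...,2]-im[...,1]-55,0,None);Y,X=np.mgrid[160:172,226:237];print((w*X).sum()/w.sum(),(w*Y).sum()/w.sum(),w.sum())
E
```

```text
25.35 F [-12.3865 -10.4439   5.9424] M [-1.7739  1.8847 -0.0452] tcp [0.4679 0.2267 0.1415] eye [0.5603 0.1866] yaw -23.467603534616423 q6 -0.9238010510934264 tilt [-0.0092 -0.0072 -0.9999]
228.75 163.30833333333334 120
```

View pics/s7.png

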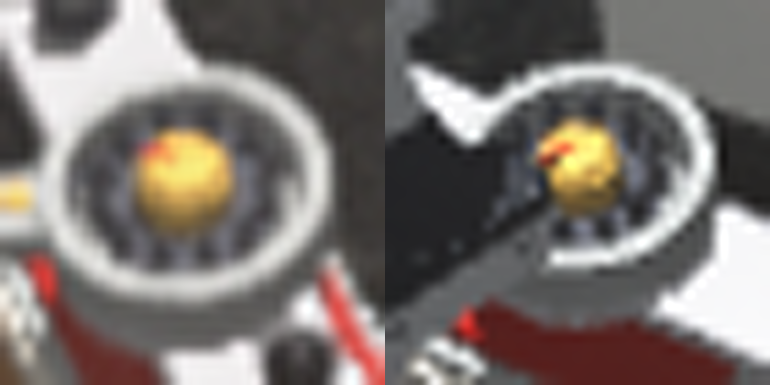

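Dash centroid (side 228.75,163.3) unchanged while force climbed from 9 to 16 N: the crown is at its stop. Unload and lift.

Request:
{"op": "arm_command", "data": {"rows": [{"slide": [0,-0.014,-0.526],"twist": [-3,0,0]},{"slide": [0,-0.038,-0.876],"twist": [-5,0,0]},{"slide": [0,-0.038,-0.876],"twist": [-5,0,0]},{"slide": [0,-0.038,-0.876],"twist": [-5,0,0]},{"slide": [0,0,0],"twist": [0,0,0]},{"slide": [0,0,0],"twist": [0,0,0]}]}}

```text
time_s: 25.95
tcp_pos: [0.4628, 0.1983, 0.1424]
orientation: [0.524, -0.475, 0.524, 0.474]
force: [-1.9, -0.9, -1.5]
finger_gap: 0.0192
```

```bash
python3 st.py
```

```text
25.95 F [-1.8854 -0.9156 -1.4833] M [-0.2202  0.2725 -0.085 ] tcp [0.4628 0.1983 0.1424] eye [0.563  0.1883] yaw -5.710620306593921 q6 -1.291464421739594 tilt [-0.0002 -0.0004 -1.    ]
```

Request:
{"op": "arm_command", "data": {"rows": [{"slide": [-0.3,0,0],"twist": [0,0,0]},{"slide": [-0.5,0,0],"twist": [0,0,0]},{"slide": [-0.5,0,0],"twist": [0,0,0]},{"slide": [-0.7,0,0],"twist": [0,0,0]},{"slide": [-0.7,0,0],"twist": [0,0,0]},{"slide": [-0.7,0,0],"twist": [0,0,0]},{"slide": [0,0,0],"twist": [0,0,0]}]}}

```text
time_s: 26.53
tcp_pos: [0.4641, 0.1993, 0.1787]
orientation: [0.525, -0.476, 0.523, 0.474]
force: [0.3, -0.8, -2.4]
finger_gap: 0.0194
```

Request:
{"op": "arm_command", "data": {"rows": [{"slide": [-1,0,0],"twist": [0,0,0]},{"slide": [-1.5,0,0],"twist": [0,0,0]},{"slide": [-1.5,0,0],"twist": [0,0,0]},{"slide": [-0.8,0,0],"twist": [0,0,0]},{"slide": [0,0,0],"twist": [0,0,0]}]}}

```text
time_s: 26.95
tcp_pos: [0.4641, 0.1991, 0.2269]
orientation: [0.525, -0.476, 0.523, 0.474]
force: [-0.6, 0.2, -1.6]
finger_gap: 0.0194
```

```bash
python3 st.py; python3 - <<'E'
from h import *
C=cams()
a=cv2.resize(C['side']['image'][130:220,190:280],None,fx=6,fy=6,interpolation=2);b=cv2.resize(C['top']['image'][160:250,195:285],None,fx=6,fy=6,interpolation=2)
cv2.imwrite('pics/s8.png',cv2.resize(np.hstack([a,b]),(800,400)))
s=sense();y=np.radians(-3.5);plan([.507,-.2555,.2],target(y))
E
```

```text
26.95 F [-0.576   0.19   -1.5553] M [ 0.0203  0.0088 -0.0111] tcp [0.4641 0.1991 0.2269] eye [0.5643 0.1893] yaw -5.627618878346835 q6 -1.292158871562009 tilt [ 0.0042  0.0008 -1.    ]
slide cm [  2.4311  -8.8604 -44.784 ] twist deg [-2.1283  0.0008 -0.003 ]
```

View pics/s8.png

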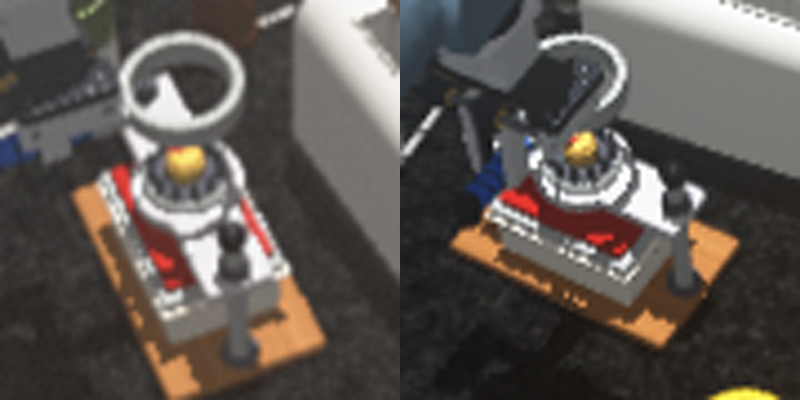

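```bash
python3 - <<'E'
from h import *
C=cams()
o=[]
for n,(x,y) in {'side':(205,160),'top':(210,193)}.items():
    for im in(cv2.imread(f'pics/{n}0.png'),C[n]['image']): o.append(cv2.resize(im[y:y+42,x:x+42],None,fx=7,fy=7,interpolation=2))
cv2.imwrite('pics/pl.png',np.vstack([np.hstack(o[:2]),np.hstack(o[2:])]))
# predicted corner pixel vs plate bottom height
c,s=np.cos(-.095),np.sin(-.095)
for n in C:
    for z in (.085,.09,.095,.1,.105):
        X=[.5635+c*-.043-s*-.062,.1895+s*-.043+c*-.062,z];print(n,z,proj(C[n],X)[0])
E
```

```text
side 0.085 [227.5198 193.77  ]
side 0.09 [227.4132 192.8766]
side 0.095 [227.3061 191.9783]
side 0.1 [227.1985 191.075 ]
side 0.105 [227.0903 190.1667]
top 0.085 [244.3797 216.4479]
top 0.09 [244.2673 215.61  ]
top 0.095 [244.1545 214.7685]
top 0.1 [244.0412 213.9233]
top 0.105 [243.9275 213.0745]
```

View pics/pl.png

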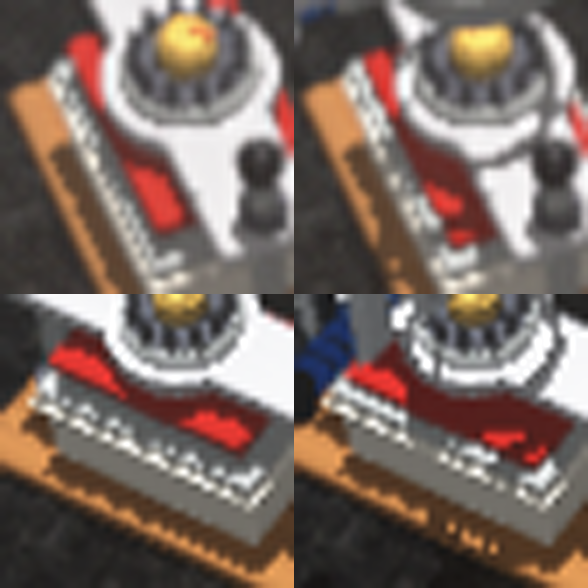

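Request:
{"op": "arm_command", "data": {"rows": [{"slide": [0,-0.3,-1.5],"twist": [0,0,0]},{"slide": [0,-0.5,-2.5],"twist": [0,0,0]},{"slide": [0,-0.7,-3.5],"twist": [0,0,0]},{"slide": [0,-0.7,-3.5],"twist": [0,0,0]},{"slide": [0,-0.7,-3.5],"twist": [0,0,0]},{"slide": [0,-0.7,-3.5],"twist": [0,0,0]},{"slide": [0,-0.7,-3.5],"twist": [0,0,0]},{"slide": [0,-0.7,-3.5],"twist": [0,0,0]},{"slide": [0,-0.7,-3.5],"twist": [0,0,0]},{"slide": [0,-0.7,-3.5],"twist": [0,0,0]},{"slide": [0,-0.7,-3.5],"twist": [0,0,0]},{"slide": [0,-0.7,-3.5],"twist": [0,0,0]}]}}

```text
time_s: 28.15
tcp_pos: [0.5016, -0.1984, 0.2233]
orientation: [0.524, -0.474, 0.524, 0.475]
force: [0.5, -0.4, -1.5]
finger_gap: 0.0196
```

Request:
{"op": "arm_command", "data": {"rows": [{"slide": [1,-0.6,-2.8],"twist": [0,0,0]},{"slide": [2,-0.6,-2],"twist": [0,0,0]},{"slide": [2.5,0,-0.5],"twist": [0,0,0]},{"slide": [2.5,0,0],"twist": [-2,0,0]},{"slide": [2,0,0],"twist": [0,0,0]},{"slide": [0,0,0],"twist": [0,0,0]},{"slide": [0,0,0],"twist": [0,0,0]}]}}

```text
time_s: 28.73
tcp_pos: [0.5079, -0.25, 0.1227]
orientation: [0.515, -0.482, 0.516, 0.485]
force: [0.3, -0.3, -2.8]
finger_gap: 0.0197
```

```bash
python3 st.py; python3 - <<'E'
from h import *
y=np.radians(-3.5);plan([.508,-.257,.0355],target(y))
E
```

```text
28.7333 F [ 0.3249 -0.2682 -2.7626] M [ 0.1022  0.0283 -0.0497] tcp [ 0.5079 -0.25    0.1227] eye [ 0.6084 -0.2564] yaw -3.6374148402536313 q6 -2.1649826938724317 tilt [-0.0034  0.0025 -1.    ]
slide cm [ 8.7183 -0.0861 -0.7144] twist deg [-0.1376  0.133  -0.2007]
```

Request:
{"op": "arm_command", "data": {"rows": [{"slide": [1,0,-0.7],"twist": [0,0,0]},{"slide": [2,0,0],"twist": [0,0,0]},{"slide": [2,0,0],"twist": [0,0,0]},{"slide": [1.5,0,0],"twist": [0,0,0]},{"slide": [1,0,0],"twist": [0,0,0]},{"slide": [0.6,0,0],"twist": [0,0,0]},{"slide": [0.3,0,0],"twist": [0,0,0]},{"slide": [0.2,0,0],"twist": [0,0,0]},{"slide": [0,0,0],"twist": [0,0,0]},{"slide": [0,0,0],"twist": [0,0,0]}]}}

```text
time_s: 29.57
tcp_pos: [0.5091, -0.2582, 0.0394]
orientation: [0.516, -0.485, 0.515, 0.483]
force: [-0.2, -0.1, -3.1]
finger_gap: 0.0196
```

```bash
python3 st.py
```

```text
29.5667 F [-0.2167 -0.0834 -3.1062] M [0.0357 0.0307 0.0244] tcp [ 0.5091 -0.2582  0.0394] eye [ 0.6096 -0.2646] yaw -3.6212298855124834 q6 -2.1755070933974143 tilt [ 0.0013 -0.0011 -1.    ]
```

Request:
{"op": "arm_command", "data": {"rows": [{"slide": [0.2,0,0],"twist": [0,0,0]},{"slide": [0.15,0,0],"twist": [0,0,0]},{"slide": [0.1,0,0],"twist": [0,0,0]},{"slide": [0,0,0],"twist": [0,0,0]},{"slide": [0,0,0],"twist": [0,0,0]}]}}

```text
time_s: 29.98
tcp_pos: [0.5091, -0.2581, 0.0351]
orientation: [0.516, -0.484, 0.515, 0.484]
force: [-1.4, 2.3, 6.5]
finger_gap: 0.0197
```

Request:
{"op": "arm_command", "data": {"rows": [{"slide": [0,0,0],"twist": [0,0,0]},{"slide": [0,0,0],"twist": [0,0,0]},{"slide": [0,0,0],"twist": [0,0,0]},{"slide": [0,0,0],"twist": [0,0,0]},{"slide": [0,0,0],"twist": [0,0,0]},{"slide": [0,0,0],"twist": [0,0,0]}], "fingers": 0.7}}

```text
time_s: 30.48
tcp_pos: [0.5085, -0.2578, 0.0338]
orientation: [0.516, -0.484, 0.516, 0.484]
force: [-0.7, 0.8, -0.5]
finger_gap: 0.0561
```

Request:
{"op": "arm_command", "data": {"rows": [{"slide": [-0.5,0,0],"twist": [0,0,0]},{"slide": [-1,0,0],"twist": [0,0,0]},{"slide": [-2,0,0],"twist": [0,0,0]},{"slide": [-3,0,0],"twist": [0,0,0]},{"slide": [-3,0,0],"twist": [0,0,0]},{"slide": [-3,0,0],"twist": [0,0,0]},{"slide": [-3,0,0],"twist": [0,0,0]},{"slide": [-1,2,0],"twist": [0,0,0]},{"slide": [0,3,2],"twist": [0,0,0]},{"slide": [0,3,2],"twist": [0,0,0]},{"slide": [0,0,0],"twist": [0,0,0]}]}}

```text
time_s: 31.4
tcp_pos: [0.427, -0.2089, 0.1979]
orientation: [0.515, -0.483, 0.516, 0.485]
force: [0.0, -0.3, -0.5]
finger_gap: 0.0658
```

```bash
python3 st.py; python3 - <<'E'
from h import *
C=cams()
for n in C: cv2.imwrite(f'pics/end_{n}.png',C[n]['image'])
a=cv2.resize(C['side']['image'][240:350,220:370],None,fx=4,fy=4,interpolation=2);b=cv2.resize(C['top']['image'][220:300,300:400],None,fx=5,fy=5,interpolation=2)
cv2.imwrite('pics/f1.png',a);cv2.imwrite('pics/f2.png',b)
for l in('mug','pepper_mill','orange_jar','tin'):
    for n in C: print(l,n,[(np.round(d['xy'],1).tolist(),round(d['confidence'],2)) for d in mark_of(n,l)[:2]])
E
```

```text
31.4 F [ 0.0216 -0.3058 -0.4709] M [ 0.036  -0.0245  0.0048] tcp [ 0.427  -0.2089  0.1979] eye [ 0.5275 -0.2152] yaw -3.5973957716447735 q6 -2.2022897864766717 tilt [-0.0031  0.0027 -1.    ]
mug side [([205.3, 147.3], 0.93)]
mug top [([189.5, 198.0], 0.59)]
pepper_mill side [([244.4, 138.1], 0.58)]
pepper_mill top [([207.3, 173.6], 0.84), ([239.5, 220.1], 0.17)]
orange_jar side [([321.0, 223.0], 0.64)]
orange_jar top []
tin side [([331.5, 364.5], 0.96)]
tin top [([398.8, 283.2], 0.59)]
```

View pics/f1.png

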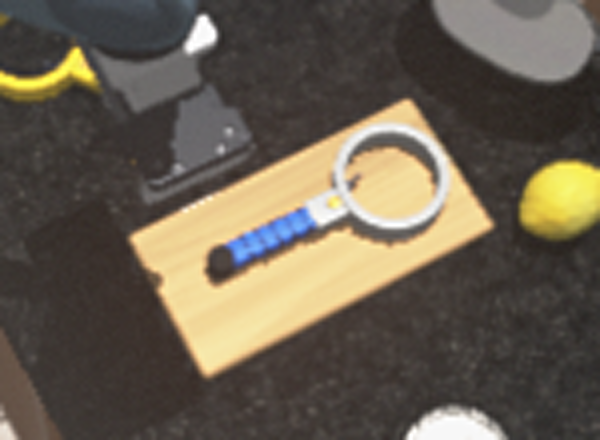

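View pics/end_top.png

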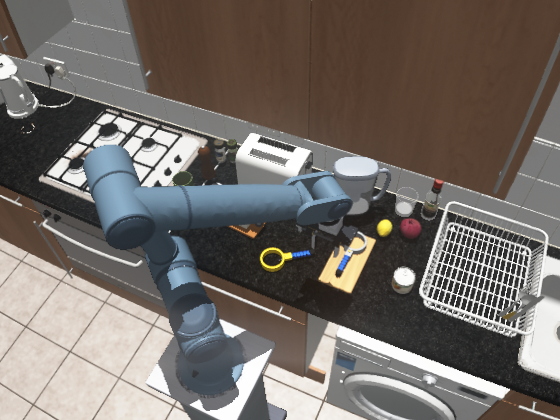

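The wrench lies flat on the board (side: ring ~(318,284), foot ~(275,305)), the gripper is clear and the bystanders are unmoved. One last look at the press.

```bash
python3 - <<'E'
import cv2,numpy as np
o=[cv2.resize(cv2.imread(f)[140:220,200:270],None,fx=5,fy=5,interpolation=2) for f in('pics/side0.png','pics/end_side.png')]
cv2.imwrite('pics/fin.png',np.hstack(o))
E
```

```text
(no output)
```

View pics/fin.png

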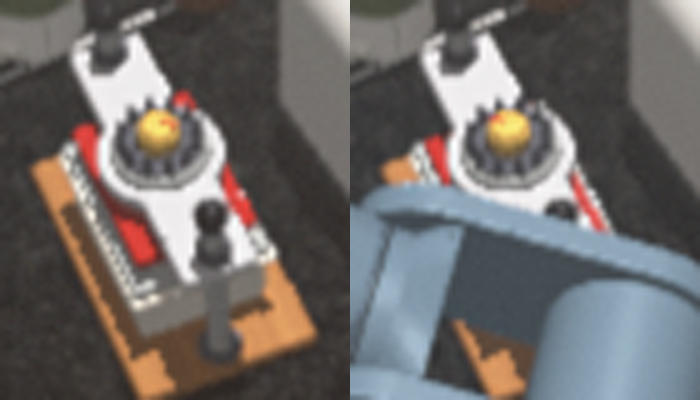

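The plate sits clearly lower, and the dash is where the stop left it. Handing in.

```bash
python3 -c "
from workcell import *
print(hand_in())"
```

```text
the job is handed in; nothing more can be done
None
```

I seated the steel wrench on the crown, tightened it to the stop over four strokes, and laid the wrench back on the board. I handed the job in at about 31.5 s; no verdict is reported.

- **Seating:** the ring went on near its resting height after I nudged it about 2 mm sideways, since it first touched the collar slightly off centre.
- **Tightening:** three strokes of about 75–90° turned the crown. On the fourth, the force rose to about 16 N at the handle. The red dash did not move, so the crown is at its hard stop.
- **Plate:** comparing pictures before and after, it came down by about 10–11 mm, which fits fully down from its starting range. The dash was in the same place after I lifted the wrench.
- **Wrench:** it lies flat on the board, released, with the middle of its handle about 30 mm from the board's centre. The gripper is clear and no outside force shows.
- **Bystanders:** the mug, the pepper mill and the tin show at their starting positions within detection noise. The orange jar was found only in the side view, where it too is unmoved; the top-view network missed it at the end, with the arm in front.

**Checks that disagreed:** the dash suggested about 230° of turn, more than the 185° maximum given. I put that down to its few-pixel size, since the stop and the plate height agreed with each other. The arm also hid the front of the plate in the last side picture, so the height check is from the moment I lifted the wrench off.

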